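# Change the tube in the sloped weld cradle

## Robot

A 6-joint arm with a two-finger parallel gripper is mounted at the origin on the work surface; the furniture and walls round the work are solid. World frame = base frame: x ahead of the robot, y to its left, z up, the work surface at z = 0. Lengths are in m, angles in degrees, forces in N, time in s.
With the tool pointing down it reaches from about 0.275 to 0.85 m from the base axis. Payload 19 kg.
Tool frame: the origin (TCP) lies at the very end of the fingers, on their centre line; the grasp point (between the pads) lies 19 mm behind it; z points along the fingers, y is the direction in which the jaws open and shut (so a half turn about z gives the same grasp; the last joint's range is limited). The gripper opens to 85 mm and grips with 20 to 120 N. Pads are 22 mm wide; open, the fingers measure 114 mm over their backs; the gripper's body (76 mm by 85 mm) begins 54 mm behind the grasp point. The pads swing forward as they close: fully open they stand 13 mm farther back than shut.
Start: joints at [-81.818, 8.623, 82.357, -0, 89.026, -7.678], TCP at [0.157, -0.553, 0.231] pointing down, gripper open.
Joint ranges: [-160.23, 160.23], [-39.13, 120.54], [6.94, 153.29], [-79.49, 259.48], [9.18, 160.14], [-161.06, 161.06]. Speed limits (degrees/s): [108.29, 108.29, 127.2, 172.46, 172.46, 172.46].

## Interface

Orientations are given as a 3x3 rotation matrix whose columns are the frame's x, y, z axes.
In Python, from plant import robot gives the robot as it stands.
- The arm moves only by the tool servo_tool, never from a script. Its arguments are lists of equal length, an entry for each row: "offset": the shift along the tool's x, y, z in m, a list of three; "dr": the turn, a rotation vector about the tool's x, y, z in degrees, a list of three. In form: {"offset": [[dx, dy, dz], ...], "dr": [[ax, ay, az], ...]}. A call has 1 to 10 rows; each row is the pose to reach, as a shift and turn from the pose commanded when the call began, along the tool's axes at that moment; what a row does not reach only later rows make up. A row lasts 1/10 s, in which the tool goes at most 50 mm and 8.59 degrees, less where a joint would pass 70% of its speed; a pose out of reach is approached as far as the arm can. A call with a gripper value outside its range is refused whole. "gripper" is the finger opening in m, from 0 to 0.0854, set as the call begins (left out, the last holds). The fingers move at their own pace and stop on an object; the grip force is fixed at half the most. Time passes only in rows, so rows that repeat a pose let the fingers close. It gives the time, the measured TCP pose, the force and the opening at its end, in the units of the state.
- robot.observe(): the state, without advancing time (a new reading comes with each control period).
- robot.get_image(name): name is "scene" or "side" or "wrist"; returns a dict with "img" (420x560x3 uint8, red, green, blue), "K" (3x3 intrinsics, pixels), "k1" (the pictures are not rectified: a ray, as slopes to the right and down, at radius r is drawn at 1 + k1 r^2 times it, then the intrinsics apply), "T" (4x4, takes a point from camera to world coordinates). Camera axes: x right, y up, looking along -z (the intrinsics and any distortion apply to the point x, -y, -z); pixel columns grow to the right and rows downward; lengths in m; the calibration is good to about 2 mm. A picture is of the moment at which its call begins. There is no depth.
- robot.close_job(): hands the job in, once; it reports no verdict.
Trained networks look in the newest picture that a camera, given by its name, has taken for a name from the list of things; names that differ only in an ending like _2 or _b are one class to them, and where a whole thing is asked for, a point or a joint stands for the part that bears it (a point fixed in the world has none). Each returns a list of dicts, best first, with "score" (0 to 1); they miss things now and then, are a little off and sometimes report something else, mostly with a low value. They report only what shows in the picture. A call takes as long as a camera call. They do not tell look-alikes from the thing itself.
- robot.outline_of(camera, thing): "pixels" (420x560 bool, what is visible of it) and "extent" ([left, top, width, height] in pixels, round what is visible of it).
The state is a dict: "time_s": time; "joints": joint angles; "joint_velocities": joint speeds; "tau": joint torques, N m; "position": TCP position; "ee_rot": TCP orientation; "ft_force": force on the tool from outside, world axes, zero at the start; "wrist_torque": the same for the moment, N m; "gripper_width": opening from 0.0 (shut) to 1.0 (fully open).
Only numpy, scipy, OpenCV 4.12 (cv2) and the standard library are available. Lean on these libraries where they do the work, as an engineer would, in place of code of your own. Each camera call takes 0.05 s, during which the arm holds its last target.

## Task

Slide the red-handled stop on the sloped cradle fully open, lift the finished short, thick tube out and lay it in the blue tray. Then lay the longer, thinner tube flat on the slope in its place, resting against the lower ledge, let go of it, and slide the stop back in until it holds the tube end-on snug against the fixed end plate. Set the tubes down rather than dropping them, and leave the other things where they are.

Things in the scene. Friction and masses are not known exactly. Their poses are not given: they have to be found in the camera images.
- bed: Bare-steel bed of the cradle, a plate inclined 25 degrees, fixed on a grey stand. Origin: on its top surface at the foot of the ledge, 34 mm above the bench. x runs straight up the slope, away from the robot, y along the ledge to the left, z square out of the bed. It reaches x -14 to 106, y -112 to 125 mm. A seated tube lies along y, on the bed (z = 0), against the ledge (x = 0) and end plate.
- ledge (a point): Middle of the ledge's gap, at bed (0, -20, 0) mm, axes as the bed's. The fixed ledge is two dark blocks along the bed's low edge, bed x -14 to 0, 16 mm high, at bed y -112 to -62 and 22 to 125 mm; the 84 mm gap between them leaves room for a finger.
- end_plate (a point): Foot of the fixed end plate's face, at bed (35, -100, 0) mm, axes as the bed's. Dark plate at the right end of the bed, 70 mm long up the slope (bed x 0 to 70), 30 mm high; its face towards the tube lies at bed y = -100 mm and looks to bed +y. The stop runs at the other end.
- stop (a joint): Slide of the aluminium stop, m: 0 = fully open, growing to 0.055 as it moves towards the end plate (bed -y). Its face lies at bed y = 90 mm minus the value, so it touches the short tube at 0.040 and the long one at 0.020 when these sit on the end plate. About 2.5 N of friction; it stays where it is left.
- stop_grip (a point): Grip point of the stop's upright red tab, 50 mm out from the bed, at bed x = 22 mm, 15 mm behind the stop's face; axes as the bed's. The tab is 14 mm thick along bed x, 24 mm along bed y and stands from 26 to 64 mm above the bed, on a block 36 mm (x) by 30 mm (y) whose top is 26 mm above the bed.
- tube_old: The finished piece: rusty brown square tube 40 x 150 x 40 mm, about 0.37 kg, lying in the cradle at the start. Its y axis runs along the tube; origin at the middle of its underside, z out of its top.
- old_mid (a point): Centre of the finished tube (20 mm in from each of its long faces).
- tube_new: The next piece: thinner square tube, 30 x 170 x 30 mm, dirty grey with rust stains, about 0.32 kg, lying on the bench ahead of the robot at the start. Its y axis runs along the tube; origin at the middle of its underside, z up.
- new_mid (a point): Centre of the new tube (15 mm in from each of its long faces).
- tray: Shallow open blue sheet-metal tray on four legs over the edge of the papers, fixed; 190 x 116 mm outside, walls and floor 3 mm thick; its inner floor lies 89 mm and its rim 102 mm above the bench. Origin: under its centre at bench height; x along its long side, y along the short side, z up. The finished tube lies lengthwise in it.
- tape: Yellow tape measure 39 x 90 x 62 mm, a bystander on the bench; origin at the middle of its underside.
- bolt: Hexagon bolt, 80 mm long, head 28 mm across, lying on the bench near its far edge, a bystander; origin under its middle, y along it.
- brushes: Rusty tin with brushes, 72 mm across and 164 mm high, a bystander on the bench; origin at the middle of its underside.
Mind the look-alikes: they are no part of the job. What is shaped like the tube_old but green is not meant.

How it is judged:
By the outcome, as a careful person would: the job done as asked, in the order asked, and still so for the second after the job is handed in, with the robot touching nothing.
It also fails if it takes over 72 s, if anything falls off the work surface, if the arm or the gripper's body presses on something with over 40 N, if the wrist force passes 120 N, or if a joint passes its speed limit or range.

## Working session

There is one attempt and no reset: what is moved stays moved. The work goes in short steps, Python scripts to look and compute and a tool call to move; the robot and the scene stay as the last step left them, time stands still between calls to the robot, and variables do not carry over. Pictures are saved under pics/ and viewed, and the job is handed in when it is done.

Besides the shell and the picture viewer there is one more tool, called after "Emit:" by a JSON object that holds its "api" and its "payload", one argument or row to a line. servo_tool: Moves the arm, as the interface text tells. Its arguments: {"type":"object","properties":{"offset":{"type":"array","items":{"type":"array","items":{"type":"number"}}},"dr":{"type":"array","items":{"type":"array","items":{"type":"number"}}},"gripper":{"type":"number"}},"required":["offset","dr"]}

```bash
mkdir -p pics; ls
python3 - <<'E'
from plant import robot
import cv2,numpy as np
np.set_printoptions(precision=4,suppress=True)
for n in ["scene","side","wrist"]:
    d=robot.get_image(n); cv2.imwrite(f"pics/{n}0.png",d["img"][:,:,::-1]); print(n,d["K"].tolist(),d["k1"]); print(d["T"])
print(robot.observe())
E
```

```text
pics
scene [[474.45284396288815, 0.0, 287.72518934174246], [0.0, 474.45284396288815, 193.62391895568157], [0.0, 0.0, 1.0]] -0.07025354284487517
[[ 0.8814  0.1861 -0.4341 -0.1637]
 [-0.4716  0.3977 -0.787  -1.239 ]
 [ 0.0262  0.8985  0.4383  0.7468]
 [ 0.      0.      0.      1.    ]]
side [[532.2400659348862, 0.0, 280.599217188919], [0.0, 532.2400659348862, 211.84882913585696], [0.0, 0.0, 1.0]] 0.025821056373308615
[[-1.     -0.0029 -0.0022  0.4593]
 [-0.0001 -0.5904  0.8071  1.2   ]
 [-0.0036  0.8071  0.5904  1.0267]
 [ 0.      0.      0.      1.    ]]
wrist [[362.79606673183577, 0.0, 274.51499328093547], [0.0, 362.79606673183577, 211.9829759133122], [0.0, 0.0, 1.0]] 0.01397810129036555
[[ 0.2733  0.9272  0.256   0.2209]
 [-0.9619  0.2639  0.0711 -0.5357]
 [-0.0017 -0.2657  0.9641  0.3731]
 [ 0.      0.      0.      1.    ]]
{'time_s': 0.15, 'joints': array([-81.8187,   8.6398,  82.3845,  -0.001 ,  89.0254,  -7.6777]), 'joint_velocities': array([ 0.0326, -0.0826, -0.1114, -0.0521, -0.0317,  0.0768]), 'tau': array([  0.0042, -71.3371, -57.1034,  -0.0002,   0.0071,  -0.    ]), 'position': array([ 0.1571, -0.5529,  0.2309]), 'ee_rot': array([[ 0.9619,  0.2733, -0.0001],
       [ 0.2733, -0.9619,  0.0009],
       [ 0.0001, -0.0009, -1.    ]]), 'ft_force': array([-0.1414, -0.0511,  0.5225]), 'wrist_torque': array([-0.0127, -0.0353, -0.0073]), 'gripper_width': 0.997951835632149}
```

View pics/scene0.png

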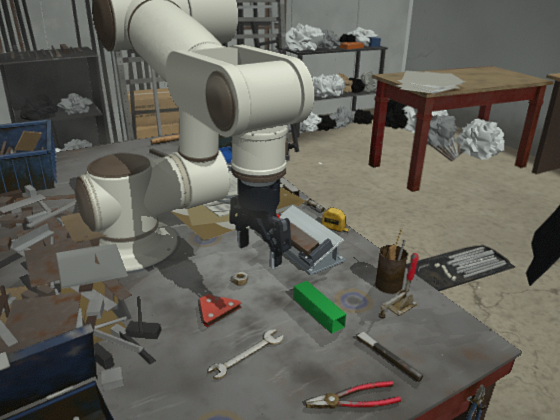

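View pics/side0.png

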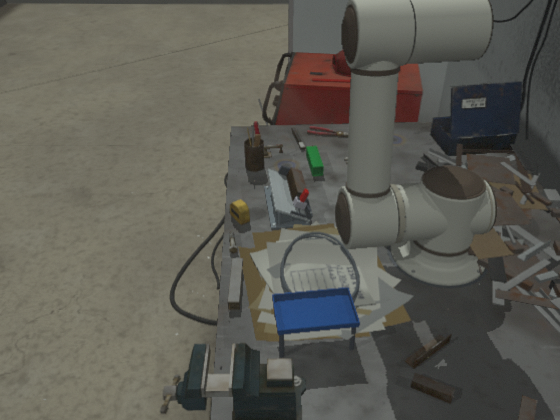

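View pics/wrist0.png

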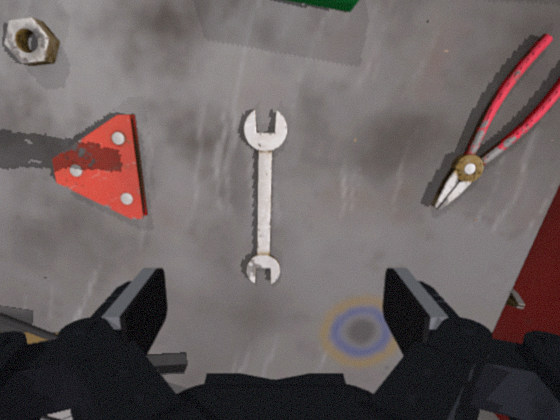

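The side view shows the cradle at about (290,205), the tray at (315,310), and a grey bar at (236,283). I expect the bar is the new tube. The green look-alike is at (315,162). I'll measure these next.

```bash
cat > h.py <<'E'
from plant import robot
import cv2,numpy as np
np.set_printoptions(precision=4,suppress=True)
F=np.diag([1,-1,-1.])
def proj(d,P):
    P=np.atleast_2d(P); T=d["T"]; c=(P-T[:3,3])@T[:3,:3]@F
    s=c[:,:2]/c[:,2:]; r2=(s**2).sum(1,keepdims=True); s=s*(1+d["k1"]*r2)
    return s*np.array([d["K"][0,0],d["K"][1,1]])+d["K"][:2,2]
def ray(d,uv):
    s=(np.array(uv,float)-d["K"][:2,2])/d["K"][0,0]; t=s.copy()
    for _ in range(20): t=s/(1+d["k1"]*(t@t))
    v=d["T"][:3,:3]@F@np.array([t[0],t[1],1]); return d["T"][:3,3],v/np.linalg.norm(v)
def onz(d,uv,z):
    o,v=ray(d,uv); return o+v*(z-o[2])/v[2]
E
python3 - <<'E'
from h import *
ims={}
for n in ["scene","side"]:
    d=robot.get_image(n); ims[n]=d
    for t in ["bed","stop","tube_old","tube_new","tray","tape","bolt","brushes"]:
        for r in robot.outline_of(n,t)[:3]:
            ys,xs=np.nonzero(r["pixels"]); print(n,t,round(r["score"],2),r["extent"],len(xs), onz(d,(xs.mean(),ys.mean()),0.02))
im=ims["side"]["img"][120:370,200:420,::-1]; cv2.imwrite("pics/c1.png",cv2.resize(im,None,fx=2.4,fy=2.4,interpolation=cv2.INTER_CUBIC))
im=ims["scene"]["img"][190:350,180:420,::-1]; cv2.imwrite("pics/c2.png",cv2.resize(im,None,fx=3,fy=3,interpolation=cv2.INTER_CUBIC))
E
```

```text
scene bed 0.72 [266.8, 203.7, 75.7, 63.6] 1417 [ 0.4858 -0.2145  0.02  ]
scene tube_old 0.75 [287.8, 223.0, 34.6, 34.1] 552 [ 0.449  -0.2237  0.02  ]
scene tube_old 0.6 [292.3, 281.6, 53.4, 52.7] 1387 [ 0.3367 -0.5021  0.02  ]
scene tube_new 0.54 [280.4, 180.1, 19.6, 15.7] 186 [0.5875 0.1139 0.02  ]
scene tray 0.5 [220.2, 145.6, 12.7, 14.8] 173 [0.5079 0.5213 0.02  ]
scene tape 0.79 [322.7, 204.5, 29.4, 28.7] 477 [ 0.6032 -0.1585  0.02  ]
scene bolt 0.57 [306.7, 199.8, 18.7, 13.8] 125 [ 0.5968 -0.0449  0.02  ]
scene brushes 0.78 [375.1, 236.5, 33.0, 56.3] 1281 [ 0.5929 -0.4532  0.02  ]
side bed 0.6 [267.5, 165.1, 46.2, 55.2] 1232 [ 0.4385 -0.2664  0.02  ]
side stop 0.66 [291.3, 189.7, 17.0, 19.2] 167 [ 0.3954 -0.2459  0.02  ]
side tube_old 0.71 [305.9, 146.1, 15.7, 27.8] 369 [ 0.3385 -0.4943  0.02  ]
side tube_old 0.57 [283.8, 168.7, 24.1, 30.6] 436 [ 0.4124 -0.3531  0.02  ]
side tray 0.8 [269.2, 286.9, 89.7, 71.5] 3678 [0.3766 0.2585 0.02  ]
side tape 0.77 [228.6, 201.6, 21.3, 23.7] 364 [ 0.5946 -0.1794  0.02  ]
side tape 0.67 [226.2, 258.0, 17.5, 51.5] 615 [0.5862 0.1538 0.02  ]
side tape 0.47 [286.3, 169.8, 20.0, 29.3] 401 [ 0.4116 -0.3534  0.02  ]
side bolt 0.6 [229.1, 230.1, 8.2, 22.6] 128 [ 0.6067 -0.0202  0.02  ]
side brushes 0.92 [241.5, 127.8, 22.8, 47.2] 678 [ 0.5647 -0.5615  0.02  ]
```

View pics/c1.png

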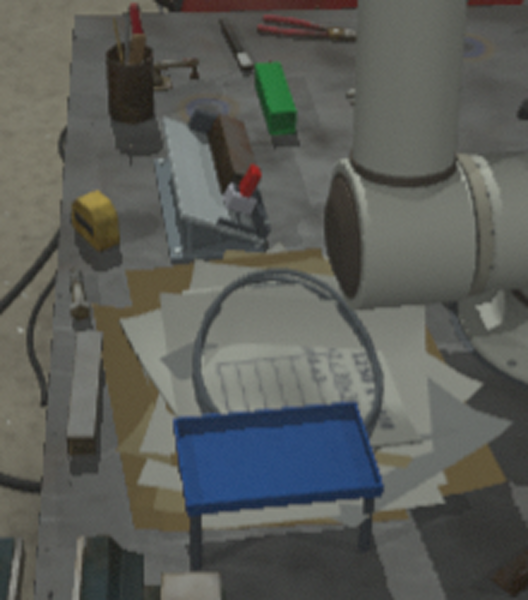

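View pics/c2.png

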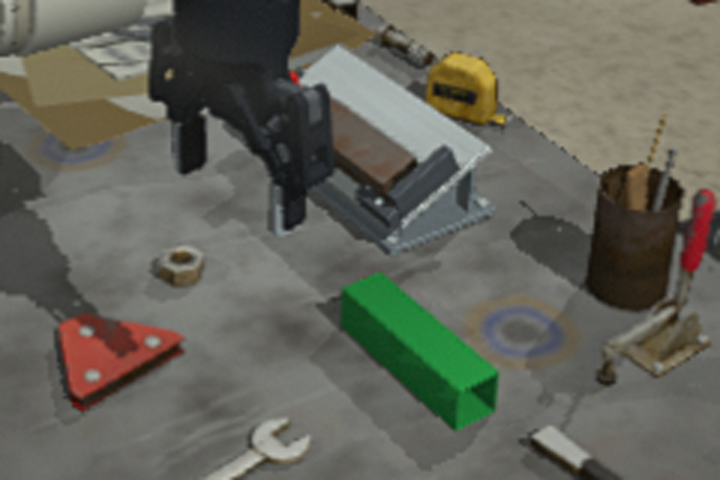

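Candidates for the old tube are the rusty brown tube in the cradle (side ~295,185) and the green one on the bench (315,162). The brown one fits. The new tube is the grey bar at (234,283). The tape hit there is false, since the real tape is the yellow one at (238,212). Next I'll move the wrist camera over the cradle.

```bash
cat >> h.py <<'E'
from scipy.spatial.transform import Rotation as Ro
def delta(p,R,s=None):
    s=s or robot.observe(); R0=s["ee_rot"]
    print("offset",np.round(R0.T@(np.array(p)-s["position"]),4).tolist(),"dr",np.round(Ro.from_matrix(R0.T@R).as_rotvec(degrees=True),2).tolist())
def down(yaw):  # tool x at yaw from world x
    c,s_=np.cos(np.radians(yaw)),np.sin(np.radians(yaw)); return np.array([[c,s_,0],[s_,-c,0],[0,0,-1.]])
E
python3 -c "
from h import *
delta([.45,-.25,.36],down(0))"
```

```text
offset [0.3646, -0.2115, -0.1287] dr [-0.01, 0.0, 15.86]
```

Emit:
{"api": "servo_tool", "payload": {
  "offset": [
    [0.365, -0.2115, -0.129],
    [0.365, -0.2115, -0.129],
    [0.365, -0.2115, -0.129],
    [0.365, -0.2115, -0.129],
    [0.365, -0.2115, -0.129],
    [0.365, -0.2115, -0.129],
    [0.365, -0.2115, -0.129],
    [0.365, -0.2115, -0.129],
    [0.365, -0.2115, -0.129],
    [0.365, -0.2115, -0.129]
  ],
  "dr": [
    [0, 0, 15.86],
    [0, 0, 15.86],
    [0, 0, 15.86],
    [0, 0, 15.86],
    [0, 0, 15.86],
    [0, 0, 15.86],
    [0, 0, 15.86],
    [0, 0, 15.86],
    [0, 0, 15.86],
    [0, 0, 15.86]
  ]
}}

```text
time_s: 2.05
position: [0.4531, -0.2468, 0.3619]
ee_rot: [[1.0, 0.005, 0.002], [0.005, -1.0, -0.001], [0.002, 0.001, -1.0]]
ft_force: [0.5, -0.4, 0.1]
gripper_width: 1.003
```

Run:
```python
from h import *
import pickle
D={n:robot.get_image(n) for n in ["wrist","side","scene"]}; pickle.dump(D,open("v1.pkl","wb"))
for n in D: cv2.imwrite(f"pics/{n}1.png",cv2.resize(D[n]["img"][:,:,::-1],None,fx=1.4,fy=1.4,interpolation=cv2.INTER_CUBIC))
print(robot.observe()["position"])
```

```text
[ 0.4502 -0.25    0.3599]
```

View pics/wrist1.png

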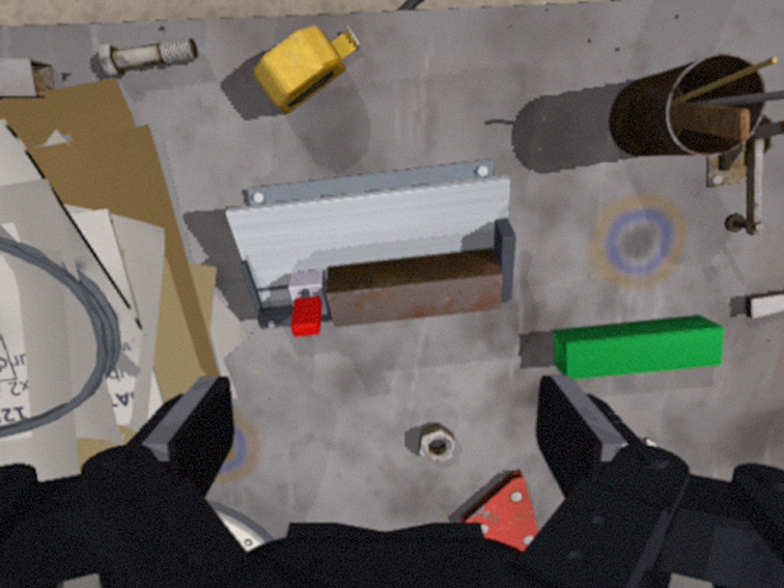

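View pics/scene1.png

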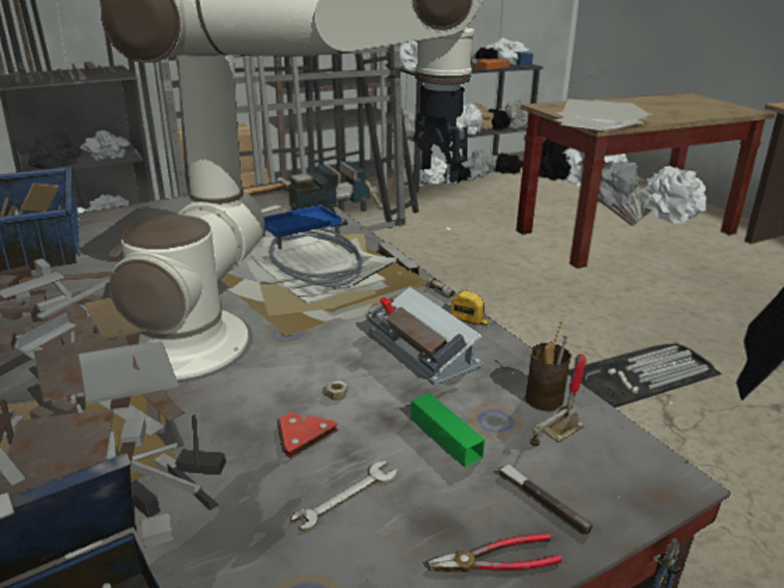

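Run:
```python
from h import *
import pickle
D=pickle.load(open("v1.pkl","rb"))
im=D["wrist"]["img"][110:250,155:385,::-1]; cv2.imwrite("pics/c3.png",cv2.resize(im,(782,476),interpolation=cv2.INTER_CUBIC))
```

```text
(no output)
```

View pics/c3.png

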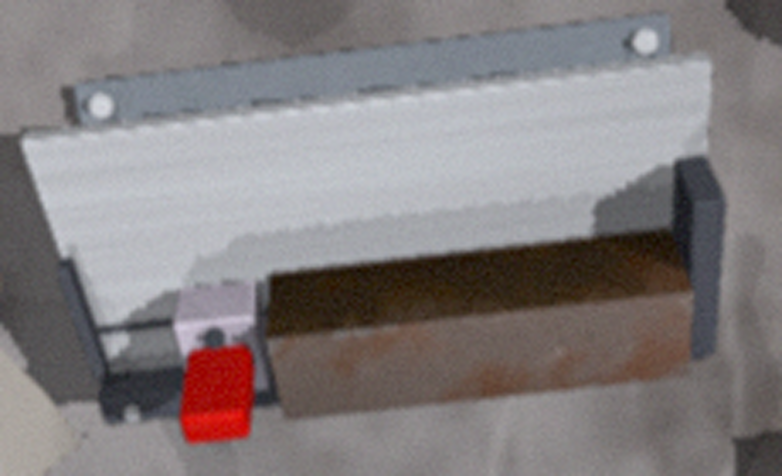

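```bash
cat >> h.py <<'E'
from scipy.optimize import least_squares
a=np.radians(25)
def bedT(q): # q: x,y,yaw(rad), z origin .034
    # bed x up slope away, y left, z out
    Rz=Ro.from_euler('z',q[2]).as_matrix()
    R=Rz@np.array([[np.cos(a),0,-np.sin(a)],[0,1,0],[np.sin(a),0,np.cos(a)]])
    return R,np.array([q[0],q[1],.034])
def b2w(q,P):
    R,o=bedT(q); return np.atleast_2d(P)/1000.@R.T+o
E
python3 - <<'E'
from h import *
import pickle
D=pickle.load(open("v1.pkl","rb"));d=D["wrist"]
B=np.array([(106,125,0),(106,-112,0),(40,50,40),(40,-100,40),(0,50,40),(0,-100,40),(40,50,0),(29,77,64),(29,53,64),(15,77,64)],float)
U=np.array([(24,132),(710,58),(268,334),(690,291),(287,417),(690,373),(270,273),(183,412),(250,407),(186,440)])/3.4+[155,110]
r=least_squares(lambda q:(proj(d,b2w(q,B))-U).ravel(),[.4,-.28,.1],loss="soft_l1")
print(r.x,np.degrees(r.x[2]));print(proj(d,b2w(r.x,B))-U)
np.save("bed.npy",r.x)
for n in ["scene","side"]:
    im=D[n]["img"][:,:,::-1].copy()
    for p in proj(D[n],b2w(r.x,[(106,125,0),(106,-112,0),(0,50,40),(0,-100,40),(40,-100,40),(22,65,64),(40,50,40)])): cv2.circle(im,tuple(int(round(v*1)) for v in p),1,(0,255,255),-1)
    u=proj(D[n],b2w(r.x,[(50,0,0)]))[0].astype(int)
    im=im[u[1]-60:u[1]+60,u[0]-70:u[0]+70]; cv2.imwrite(f"pics/o_{n}.png",cv2.resize(im,None,fx=5,fy=5,interpolation=cv2.INTER_NEAREST))
E
```

```text
[ 0.3957 -0.2496  0.1107] 6.341362182449807
[[-2.1505  0.6566]
 [ 0.7387  0.2374]
 [-1.5206  0.104 ]
 [ 0.699  -0.3061]
 [-1.6813 -0.0374]
 [-1.0239  0.828 ]
 [-0.7276 -1.9601]
 [ 1.0989 -0.0259]
 [ 1.9155 -0.6461]
 [ 2.7066  0.2954]]
```

View pics/o_scene.png

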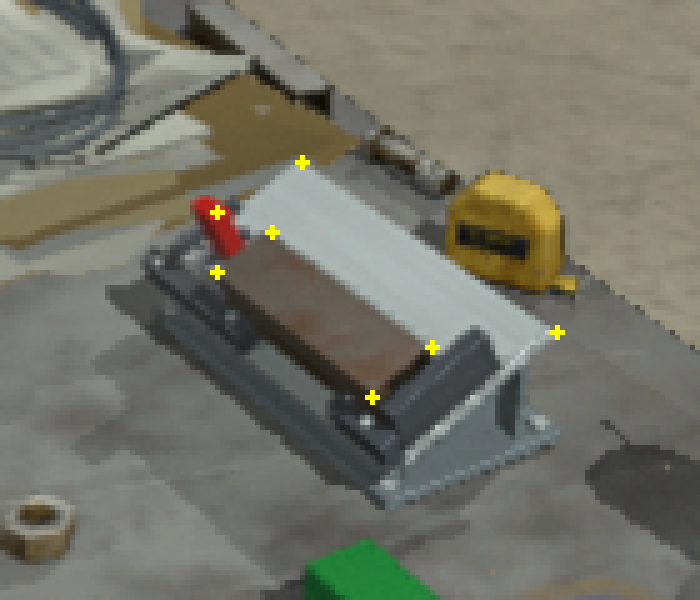

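View pics/o_side.png

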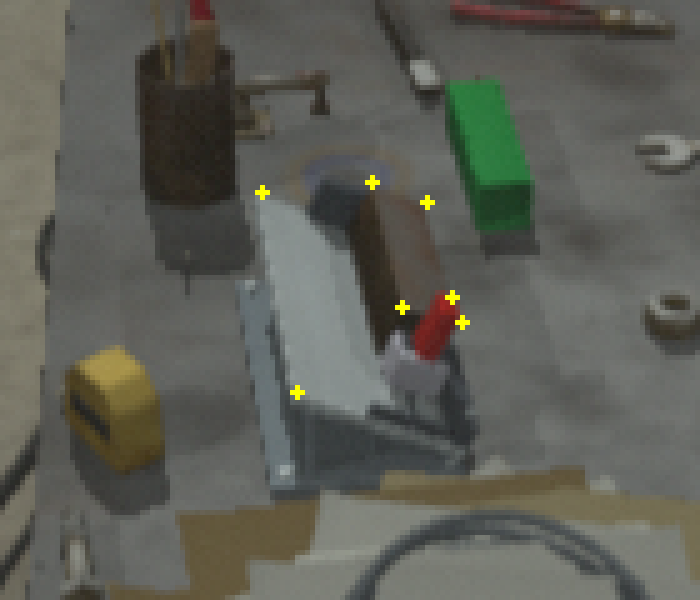

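Run:
```python
from h import *
import pickle
D=pickle.load(open("v1.pkl","rb"));d=D["wrist"]
def pts(q):
    s=q[3];t=q[4]
    return np.array([(106,125,0),(106,-112,0),(70,-100,30),(70,-112,30),(70,-100,0),(0,-100,30),(0,-112,30),
     (40,t+75,40),(40,t-75,40),(0,t+75,40),(40,t+75,0),(29,102-s+15,64),(29,102-s-9,64),(15,102-s+15,64)],float)
pts2=lambda q:np.where(False,0,pts(q))
U=np.array([(24,132),(710,58),(690,200),(722,200),(677,163),(692,357),(715,352),(268,334),(690,291),(287,417),(270,273),(183,412),(250,407),(186,440)])/3.4+[155,110]
r=least_squares(lambda q:(proj(d,b2w(q,pts(q)))-U).ravel(),[.4,-.28,.1,40,-25],loss="soft_l1",x_scale=[.01,.01,.01,1,1])
print(r.x,np.degrees(r.x[2]));print(proj(d,b2w(r.x,pts(r.x)))-U)
np.save("bed.npy",r.x)
```

```text
[  0.3956  -0.2503   0.111   37.0065 -25.3321] 6.3607132338609285
[[-1.4982  0.745 ]
 [ 1.3845  0.255 ]
 [ 0.8376  0.4983]
 [ 1.9514 -0.6206]
 [-0.8547 -2.4034]
 [-2.7238  0.3299]
 [-0.0025  0.8337]
 [-0.5947  0.1342]
 [ 1.6307 -0.3174]
 [-0.7982 -0.0106]
 [ 0.1326 -1.9309]
 [-0.7835  0.3013]
 [ 0.0253 -0.3247]
 [ 0.8668  0.6136]]
```

```bash
cat >> h.py <<'E'
def bpose(P,sign=1,grasp=False):
    q=np.load("bed.npy"); R,o=bedT(q); bx,by,bz=R.T
    Rt=np.column_stack([sign*by,sign*bx,-bz]); return b2w(q,P)[0],Rt
E
python3 -c "
from h import *
print(robot.observe()['joints'])
p,R=bpose([22,68,110]);print(p,R);delta(p,R)
p,R=bpose([22,68,110],-1);delta(p,R)"
```

```text
[-37.615    0.8199  76.1103  -0.0126 103.1023  52.3543]
[ 0.3617 -0.1857  0.143 ] [[-0.1108  0.9007  0.42  ]
 [ 0.9938  0.1004  0.0468]
 [ 0.      0.4226 -0.9063]]
offset [-0.0884, -0.0644, 0.217] dr [-18.82, 21.0, -94.64]
offset [-0.0884, -0.0644, 0.217] dr [20.38, 18.26, 82.23]
```

Emit:
{"api": "servo_tool", "payload": {
  "offset": [
    [-0.02, -0.02, 0.03],
    [-0.03, -0.03, 0.06],
    [-0.05, -0.04, 0.1],
    [-0.07, -0.05, 0.14],
    [-0.0884, -0.0644, 0.16],
    [-0.0884, -0.0644, 0.18],
    [-0.0884, -0.0644, 0.19],
    [-0.0884, -0.0644, 0.2],
    [-0.0884, -0.0644, 0.21],
    [-0.0884, -0.0644, 0.217]
  ],
  "dr": [
    [-18.82, 21.0, -94.64],
    [-18.82, 21.0, -94.64],
    [-18.82, 21.0, -94.64],
    [-18.82, 21.0, -94.64],
    [-18.82, 21.0, -94.64],
    [-18.82, 21.0, -94.64],
    [-18.82, 21.0, -94.64],
    [-18.82, 21.0, -94.64],
    [-18.82, 21.0, -94.64],
    [-18.82, 21.0, -94.64]
  ],
  "gripper": 0.035
}}

```text
time_s: 3.2
position: [0.361, -0.186, 0.1425]
ee_rot: [[0.106, 0.918, 0.382], [0.993, -0.114, -0.002], [0.042, 0.379, -0.924]]
ft_force: [-0.0, -0.9, -0.9]
gripper_width: 0.413
```

```bash
python3 -c "
from h import *
d=robot.get_image('wrist');cv2.imwrite('pics/w2.png',d['img'][:,:,::-1])
print(robot.observe()['joints'])
p,R=bpose([22,68,110]);delta(p,R)
p,R=bpose([22,68,33]);delta(p,R)"
```

```text
[-52.854  -22.9577 123.5406  19.4267  66.6761 -52.9627]
offset [0.0002, 0.0016, -0.0011] dr [-2.39, 2.63, -11.48]
offset [0.004, 0.0044, 0.0757] dr [-2.39, 2.63, -11.48]
```

View pics/w2.png

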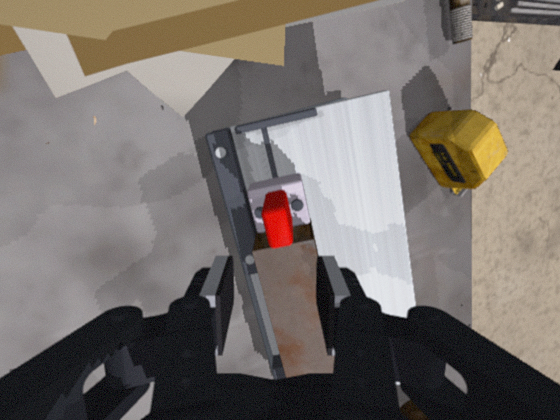

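Emit:
{"api": "servo_tool", "payload": {
  "offset": [
    [0, 0.001, 0],
    [0, 0.001, 0],
    [0.001, 0.002, 0.02],
    [0.002, 0.003, 0.04],
    [0.003, 0.004, 0.06],
    [0.004, 0.0044, 0.0757],
    [0.004, 0.0044, 0.0757]
  ],
  "dr": [
    [-2.4, 2.63, -11.5],
    [-2.4, 2.63, -11.5],
    [-2.4, 2.63, -11.5],
    [-2.4, 2.63, -11.5],
    [-2.4, 2.63, -11.5],
    [-2.4, 2.63, -11.5],
    [-2.4, 2.63, -11.5]
  ]
}}

```text
time_s: 3.95
position: [0.3945, -0.1818, 0.0736]
ee_rot: [[-0.089, 0.905, 0.417], [0.996, 0.077, 0.045], [0.009, 0.419, -0.908]]
ft_force: [0.7, 0.8, 0.7]
gripper_width: 0.406
```

```bash
python3 -c "
from h import *
d=robot.get_image('wrist');cv2.imwrite('pics/w3.png',d['img'][:,:,::-1])
d=robot.get_image('side');cv2.imwrite('pics/s3.png',cv2.resize(d['img'][120:240,220:380,::-1],None,fx=4,fy=4))
p,R=bpose([22,68,33]);delta(p,R)"
```

```text
offset [0.0005, -0.0017, 0.0018] dr [-0.1, 0.19, -1.24]
```

View pics/w3.png

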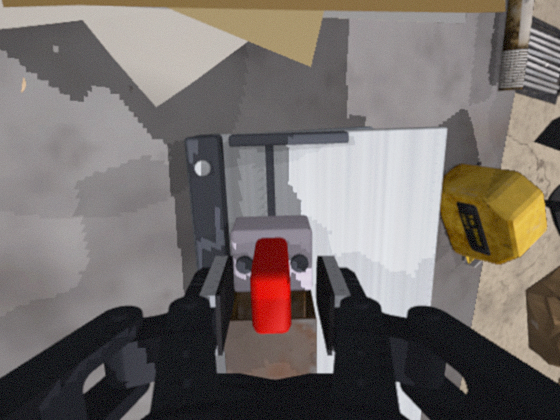

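View pics/s3.png

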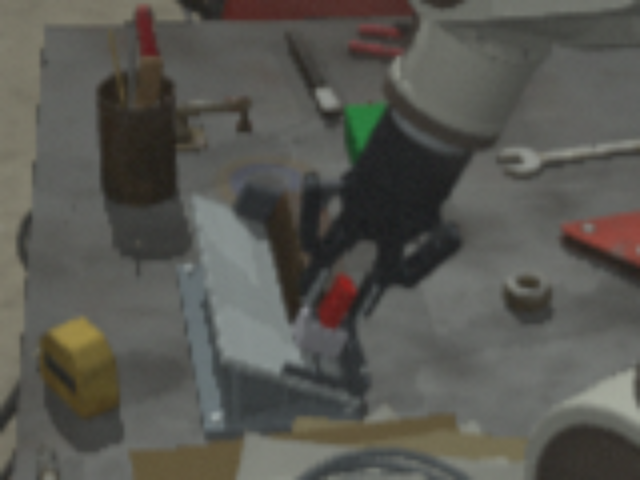

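Emit:
{"api": "servo_tool", "payload": {
  "offset": [
    [0.001, -0.0012, 0.0015],
    [0.001, -0.0012, 0.0015],
    [0.001, -0.0012, 0.0015],
    [0.001, -0.0012, 0.0015],
    [0.001, -0.0012, 0.0015],
    [0.001, -0.0012, 0.0015]
  ],
  "dr": [
    [0, 0, 0],
    [0, 0, 0],
    [0, 0, 0],
    [0, 0, 0],
    [0, 0, 0],
    [0, 0, 0]
  ],
  "gripper": 0.0
}}

```text
time_s: 4.65
position: [0.3935, -0.1817, 0.0736]
ee_rot: [[-0.093, 0.904, 0.417], [0.996, 0.082, 0.042], [0.004, 0.419, -0.908]]
ft_force: [-25.1, -3.4, 10.4]
gripper_width: 0.155
```

```bash
python3 -c "
from h import *
s=robot.observe();print(s['gripper_width']*.0854,s['ft_force'],s['wrist_torque'])
p,R=bpose([22,68,33]);delta(p,R)
print(s['ee_rot'].T@bpose([0,0,0])[1][:,0])"
```

```text
0.013220231313763278 [-25.1331  -3.3539  10.3773] [-0.5434  3.1748  0.5745]
offset [-0.0005, 0.0003, 0.0006] dr [-0.2, 0.25, -1.04]
[ 0.9998 -0.0182 -0.0043]
```

Emit:
{"api": "servo_tool", "payload": {
  "offset": [
    [0, -0.001, 0],
    [0, -0.0015, 0],
    [0.005, -0.0016, 0],
    [0.01, -0.0017, 0],
    [0.015, -0.0018, 0],
    [0.02, -0.0019, 0],
    [0.025, -0.002, 0]
  ],
  "dr": [
    [0, 0, 0],
    [0, 0, 0],
    [0, 0, 0],
    [0, 0, 0],
    [0, 0, 0],
    [0, 0, 0],
    [0, 0, 0]
  ]
}}

```text
time_s: 5.35
position: [0.3904, -0.1571, 0.0736]
ee_rot: [[-0.092, 0.903, 0.42], [0.996, 0.082, 0.041], [0.003, 0.422, -0.907]]
ft_force: [-13.3, -3.5, 9.7]
gripper_width: 0.154
```

```bash
python3 -c "
from h import *
s=robot.observe();print(s['ee_rot'].T@s['ft_force'],s['wrist_torque'])
p,R=bpose([22,105,33]);delta(p,R)"
```

```text
[ -2.2276  -8.1681 -14.541 ] [-0.873   1.4513  0.3555]
offset [0.0118, 0.0004, 0.0007] dr [-0.06, 0.32, -1.06]
```

Emit:
{"api": "servo_tool", "payload": {
  "offset": [
    [0.004, -0.0006, -0.0005],
    [0.008, -0.0008, -0.0005],
    [0.01, -0.0009, -0.0005],
    [0.012, -0.001, -0.0005],
    [0.012, -0.001, -0.0005]
  ],
  "dr": [
    [0, 0, 0],
    [0, 0, 0],
    [0, 0, 0],
    [0, 0, 0],
    [0, 0, 0]
  ]
}}

```text
time_s: 5.85
position: [0.389, -0.147, 0.0737]
ee_rot: [[-0.09, 0.903, 0.421], [0.996, 0.082, 0.037], [-0.001, 0.423, -0.906]]
ft_force: [6.8, -24.7, -11.0]
gripper_width: 0.154
```

```bash
python3 -c "
from h import *
s=robot.observe();print(s['ee_rot'].T@s['ft_force'],s['wrist_torque'])
d=robot.get_image('wrist');cv2.imwrite('pics/w4.png',d['img'][:,:,::-1])
p,R=bpose([22,105,33]);delta(p,R)"
```

```text
[-25.1584  -0.5207  11.9279] [-3.7691 -0.146  -1.0973]
offset [0.0016, 0.0008, 0.001] dr [0.01, 0.54, -1.06]
```

View pics/w4.png

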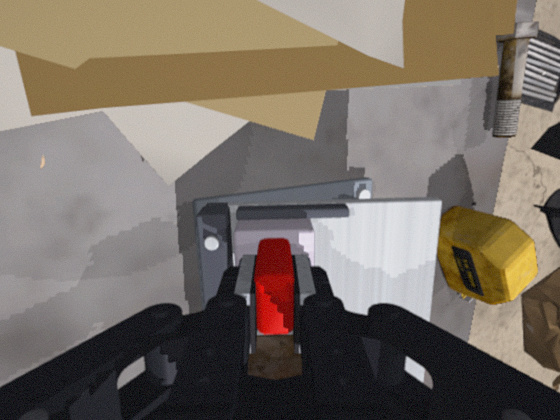

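Emit:
{"api": "servo_tool", "payload": {
  "offset": [
    [-0.0025, 0, 0],
    [-0.0025, 0, 0],
    [-0.0025, 0, 0],
    [-0.0025, 0, -0.03],
    [-0.0025, 0, -0.07],
    [-0.02, 0, -0.085],
    [-0.065, 0, -0.085],
    [-0.11, 0, -0.085],
    [-0.13, 0, -0.085],
    [-0.13, 0, -0.085]
  ],
  "dr": [
    [0, 0, 0],
    [0, 0, 0],
    [0, 0, 0],
    [0, 0, 0],
    [0, 0, 0],
    [0, 0, 0],
    [0, 0, 0],
    [0, 0, 0],
    [0, 0, 0],
    [0, 0, 0]
  ],
  "gripper": 0.06
}}

```text
time_s: 6.9
position: [0.3646, -0.2797, 0.1488]
ee_rot: [[-0.09, 0.904, 0.419], [0.996, 0.079, 0.044], [0.006, 0.421, -0.907]]
ft_force: [-0.4, 1.0, -0.2]
gripper_width: 0.702
```

```bash
python3 -c "
from h import *
s=robot.observe();print(s['ft_force'],s['joints'])
d=robot.get_image('wrist');cv2.imwrite('pics/w5.png',d['img'][:,:,::-1])
p,R=bpose([20,-25.3,115]);delta(p,R)
p,R=bpose([20,-25.3,6]);delta(p,R)"
```

```text
[-0.3822  0.9943 -0.1952] [-63.8933 -12.5947 116.1266  25.0022  69.3108 -76.465 ]
offset [-0.001, 0.0023, 0.0033] dr [-0.1, 0.13, -1.2]
offset [-0.0007, 0.0025, 0.1123] dr [-0.1, 0.13, -1.2]
```

View pics/w5.png

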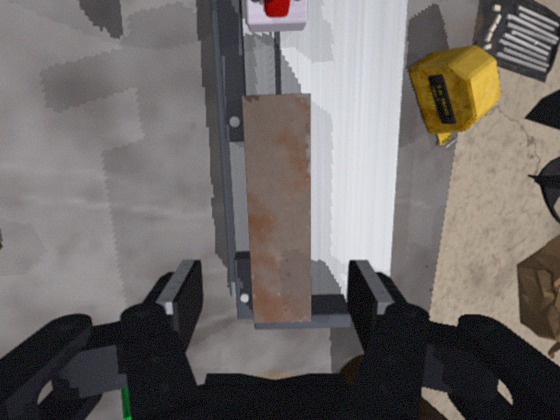

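```bash
python3 -c "
from h import *
d=robot.get_image('wrist');q=np.load('bed.npy')
print(proj(d,b2w(q,[(0,49.7,40),(40,49.7,40),(0,-100.3,40),(40,-100.3,40),(106,125,0),(106,-112,0),(106,0,0),(22,105,64),(0,22,16),(-14,-62,16)])))"
```

```text
[[243.3768  98.6884]
 [312.3005  97.1475]
 [252.931  325.9334]
 [310.8581 324.9356]
 [412.7199 -29.7737]
 [388.3892 308.203 ]
 [398.0307 169.416 ]
 [280.1952 -26.7125]
 [248.2951 143.5774]
 [233.735  261.0554]]
```

Emit:
{"api": "servo_tool", "payload": {
  "offset": [
    [-0.001, 0.0023, 0.003],
    [-0.001, 0.0024, 0.03],
    [-0.001, 0.0025, 0.06],
    [-0.001, 0.0025, 0.085],
    [-0.0007, 0.0025, 0.1],
    [-0.0007, 0.0025, 0.11],
    [-0.0007, 0.0025, 0.1115],
    [-0.0007, 0.0025, 0.1115]
  ],
  "dr": [
    [-0.1, 0.13, -1.2],
    [-0.1, 0.13, -1.2],
    [-0.1, 0.13, -1.2],
    [-0.1, 0.13, -1.2],
    [-0.1, 0.13, -1.2],
    [-0.1, 0.13, -1.2],
    [-0.1, 0.13, -1.2],
    [-0.1, 0.13, -1.2]
  ]
}}

```text
time_s: 7.8
position: [0.414, -0.2732, 0.0496]
ee_rot: [[-0.113, 0.9, 0.421], [0.994, 0.103, 0.046], [-0.002, 0.423, -0.906]]
ft_force: [-0.3, -0.2, 0.6]
gripper_width: 0.702
```

Emit:
{"api": "servo_tool", "payload": {
  "offset": [
    [0, 0, 0],
    [0, 0, 0],
    [0, 0, 0],
    [0, 0, 0],
    [0, 0, 0],
    [0, 0, 0]
  ],
  "dr": [
    [0, 0, 0],
    [0, 0, 0],
    [0, 0, 0],
    [0, 0, 0],
    [0, 0, 0],
    [0, 0, 0]
  ],
  "gripper": 0.0
}}

```text
time_s: 8.4
position: [0.4139, -0.2738, 0.0502]
ee_rot: [[-0.112, 0.9, 0.421], [0.994, 0.103, 0.045], [-0.003, 0.424, -0.906]]
ft_force: [-5.1, 2.0, 8.7]
gripper_width: 0.459
```

```bash
python3 -c "
from h import *
s=robot.observe();print(s['gripper_width']*.0854,s['ee_rot'].T@s['ft_force'],s['wrist_torque'])
p,R=bpose([20,-25.3,6]);delta(p,R)
p,R=bpose([20,-25.3,120]);delta(p,R)"
```

```text
0.039206189187509226 [ 2.5405 -0.6307 -9.9611] [0.3197 0.395  0.2378]
offset [0.0, -0.0009, 0.0021] dr [0.08, 0.12, 0.14]
offset [-0.0002, -0.0008, -0.1119] dr [0.08, 0.12, 0.14]
```

Emit:
{"api": "servo_tool", "payload": {
  "offset": [
    [0.001, 0, -0.003],
    [0.002, 0.0, -0.015],
    [0.002, 0, -0.04],
    [0.002, 0, -0.08],
    [0.002, 0, -0.12],
    [0.002, 0, -0.16],
    [0.002, 0, -0.2],
    [0.002, 0, -0.2]
  ],
  "dr": [
    [0, 0, 0],
    [0, 0, 0],
    [0, 0, 0],
    [0, 0, 0],
    [0, 0, 0],
    [0, 0, 0],
    [0, 0, 0],
    [0, 0, 0]
  ]
}}

```text
time_s: 9.2
position: [0.3284, -0.282, 0.2354]
ee_rot: [[-0.11, 0.899, 0.423], [0.994, 0.104, 0.039], [-0.009, 0.424, -0.905]]
ft_force: [-0.1, -0.5, -3.3]
gripper_width: 0.456
```

Run:
```python
from h import *
s=robot.observe();print(s['position'],s['ft_force'],s["gripper_width"]*.0854,s["joints"])
d=robot.get_image("side"); sc=robot.get_image("scene")
cv2.imwrite("pics/t1.png",cv2.resize(d["img"][220:370,215:375,::-1],None,fx=4,fy=4,interpolation=cv2.INTER_CUBIC))
cv2.imwrite("pics/t2.png",cv2.resize(sc["img"][130:230,170:310,::-1],None,fx=5,fy=5,interpolation=cv2.INTER_CUBIC))
```

```text
[ 0.3284 -0.282   0.2354] [-0.0776 -0.5241 -3.2843] 0.03896317670898738 [-69.502  -18.8106 110.5056  24.4317  82.0463 -78.0416]
```

View pics/t1.png

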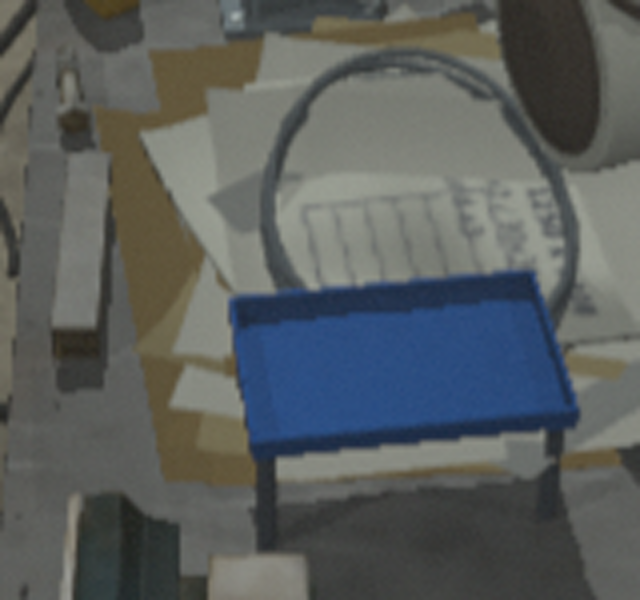

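View pics/t2.png

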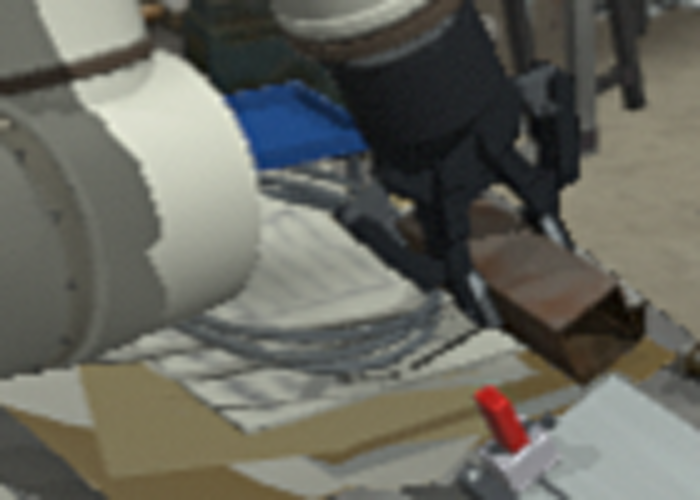

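Run:
```python
from h import *
d=robot.get_image("side")
def fit(U,L,W,z,g):
    C=np.array([(L/2,-W/2),(-L/2,-W/2),(-L/2,W/2),(L/2,W/2)])
    U=np.array(U)/4.+[215,220]
    def P(q):
        c,s=np.cos(q[2]),np.sin(q[2]); return np.c_[C@np.array([[c,s],[-s,c]])+q[:2],np.full(4,z)]
    r=least_squares(lambda q:(proj(d,P(q))-U).ravel(),g); print(r.x,np.degrees(r.x[2])); print(proj(d,P(r.x))-U); return r.x
# side view: image left=+x, up = -y
t=fit([(232,298),(537,272),(579,410),(250,436)],.190,.116,.102,[.38,.25,0])
# new tube: L along x dir => here long axis along y: treat L=.03 (x), W=.17 (y)
n=fit([(66,153),(110,150),(97,333),(52,330)],.03,.17,.03,[.59,.13,0])
np.save("tray.npy",t);np.save("new.npy",n)
```

```text
[0.3816 0.3193 0.1063] 6.089819034740225
[[-0.4417 -1.1205]
 [ 0.1716 -0.6348]
 [ 0.3729  0.4941]
 [-0.1175  0.9278]]
[0.5851 0.1461 0.0147] 0.8436014581168836
[[ 0.2217  0.3997]
 [-0.1746  1.0143]
 [ 0.1902 -1.0406]
 [-0.2329 -0.1275]]
```

Run:
```python
from h import *
delta([.42,-.05,.27],down(140)); delta([.382,.319,.25],down(186.1))
```

```text
offset [0.2187, 0.1222, 0.0124] dr [23.76, 9.59, -42.87]
offset [0.5897, 0.117, 0.0315] dr [19.59, 19.61, -88.12]
```

Emit:
{"api": "servo_tool", "payload": {
  "offset": [
    [0.04, 0.03, 0.0],
    [0.08, 0.05, 0.0],
    [0.12, 0.07, 0.005],
    [0.16, 0.09, 0.01],
    [0.2, 0.11, 0.012],
    [0.24, 0.122, 0.013],
    [0.285, 0.122, 0.015],
    [0.33, 0.122, 0.017],
    [0.375, 0.122, 0.019],
    [0.42, 0.122, 0.02]
  ],
  "dr": [
    [4, 1.5, -7],
    [8, 3, -14],
    [12, 5, -21],
    [16, 6.5, -28],
    [20, 8, -35],
    [23, 9.6, -42.9],
    [22.5, 11.5, -50],
    [22, 13, -57],
    [21.5, 15, -65],
    [21, 16.5, -72]
  ]
}}

```text
time_s: 10.35
position: [0.402, 0.1264, 0.2622]
ee_rot: [[-0.961, 0.276, 0.004], [0.276, 0.961, 0.013], [0.0, 0.014, -1.0]]
ft_force: [1.4, 0.0, -2.9]
gripper_width: 0.46
```

Run:
```python
from h import *
print(robot.observe()["joints"]);delta([.382,.319,.22],down(186.1))
```

```text
[  6.3778 -10.9206  97.9854   0.7362  92.6496 -67.5466]
offset [0.0724, 0.179, 0.0447] dr [0.78, 0.14, -22.14]
```

Emit:
{"api": "servo_tool", "payload": {
  "offset": [
    [0.015, 0.04, 0.01],
    [0.03, 0.08, 0.02],
    [0.045, 0.12, 0.03],
    [0.06, 0.155, 0.04],
    [0.0724, 0.179, 0.0447],
    [0.0724, 0.179, 0.0447],
    [0.0724, 0.179, 0.0447]
  ],
  "dr": [
    [0.2, 0, -6],
    [0.4, 0, -12],
    [0.6, 0.1, -18],
    [0.78, 0.14, -22.1],
    [0.78, 0.14, -22.1],
    [0.78, 0.14, -22.1],
    [0.78, 0.14, -22.1]
  ]
}}

```text
time_s: 11.05
position: [0.3836, 0.317, 0.2201]
ee_rot: [[-0.995, -0.1, 0.0], [-0.1, 0.995, -0.001], [-0.0, -0.001, -1.0]]
ft_force: [0.6, 0.4, -2.3]
gripper_width: 0.455
```

Run:
```python
from h import *
d=robot.get_image("wrist"); t=np.load("tray.npy"); c,s=np.cos(t[2]),np.sin(t[2])
im=d["img"][:,:,::-1].copy()
for x,y in [(95,58),(-95,58),(-95,-58),(95,-58),(0,58),(0,-58),(-95,0)]:
    p=np.array([t[0]+(c*x-s*y)/1000,t[1]+(s*x+c*y)/1000,.102]); u=proj(d,p)[0]; print(u)
    if (abs(u)<2000).all(): cv2.circle(im,tuple(int(v) for v in u),3,(0,255,255),-1)
cv2.imwrite("pics/w6.png",im)
d=robot.get_image("side");cv2.imwrite("pics/s6.png",d["img"][:,:,::-1])
delta([.382,.319,.22],down(186.1))
```

```text
[351.0707 318.6604]
[365.4089  66.9067]
[192.0272  67.9954]
[207.5717 319.3361]
[357.4255 204.6731]
[200.6546 205.5212]
[278.6673  67.5656]
offset [0.002, 0.003, 0.001] dr [-0.01, 0.1, -0.45]
```

View pics/w6.png

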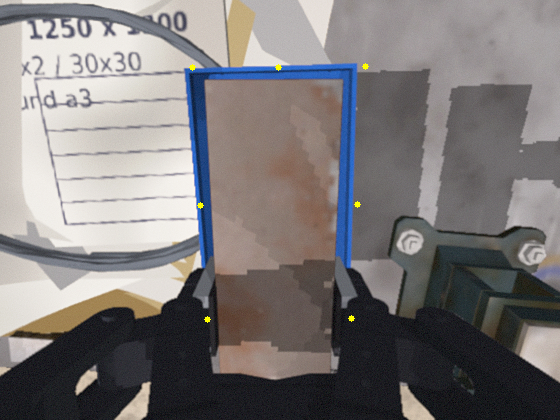

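View pics/s6.png

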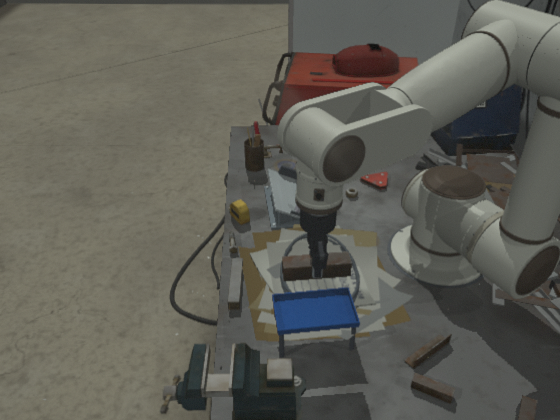

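Emit:
{"api": "servo_tool", "payload": {
  "offset": [
    [0.001, 0, 0.03],
    [0.001, 0, 0.06],
    [0.001, 0, 0.085],
    [0.001, 0, 0.1],
    [0.001, 0, 0.11],
    [0.001, 0, 0.115],
    [0.001, 0, 0.117],
    [0.001, 0, 0.117]
  ],
  "dr": [
    [0, 0, 0],
    [0, 0, 0],
    [0, 0, 0],
    [0, 0, 0],
    [0, 0, 0],
    [0, 0, 0],
    [0, 0, 0],
    [0, 0, 0]
  ]
}}

```text
time_s: 11.95
position: [0.3841, 0.3166, 0.1051]
ee_rot: [[-0.995, -0.098, 0.003], [-0.098, 0.995, 0.001], [-0.003, 0.001, -1.0]]
ft_force: [-0.7, 1.0, -2.0]
gripper_width: 0.46
```

Emit:
{"api": "servo_tool", "payload": {
  "offset": [
    [0, 0, 0.001],
    [0, 0, 0.002],
    [0, 0, 0.003],
    [0, 0, 0.003]
  ],
  "dr": [
    [0, 0, 0],
    [0, 0, 0],
    [0, 0, 0],
    [0, 0, 0]
  ]
}}

```text
time_s: 12.35
position: [0.3837, 0.3166, 0.1016]
ee_rot: [[-0.995, -0.098, 0.003], [-0.098, 0.995, 0.001], [-0.003, 0.0, -1.0]]
ft_force: [-0.4, 0.4, -2.6]
gripper_width: 0.461
```

Emit:
{"api": "servo_tool", "payload": {
  "offset": [
    [0, 0, 0.001],
    [0, 0, 0.002],
    [0, 0, 0.003],
    [0, 0, 0.003]
  ],
  "dr": [
    [0, 0, 0],
    [0, 0, 0],
    [0, 0, 0],
    [0, 0, 0]
  ]
}}

```text
time_s: 12.75
position: [0.3837, 0.3165, 0.0985]
ee_rot: [[-0.995, -0.098, 0.002], [-0.098, 0.995, 0.001], [-0.002, 0.0, -1.0]]
ft_force: [0.4, -0.8, -3.1]
gripper_width: 0.458
```

Emit:
{"api": "servo_tool", "payload": {
  "offset": [
    [0, 0, 0.001],
    [0, 0, 0.0015],
    [0, 0, 0.0015]
  ],
  "dr": [
    [0, 0, 0],
    [0, 0, 0],
    [0, 0, 0]
  ]
}}

```text
time_s: 13.05
position: [0.3838, 0.3166, 0.0973]
ee_rot: [[-0.995, -0.098, 0.003], [-0.098, 0.995, 0.001], [-0.003, 0.0, -1.0]]
ft_force: [-0.7, -0.4, -0.1]
gripper_width: 0.462
```

Emit:
{"api": "servo_tool", "payload": {
  "offset": [
    [0, 0, 0.0005],
    [0, 0, 0.001],
    [0, 0, 0.001]
  ],
  "dr": [
    [0, 0, 0],
    [0, 0, 0],
    [0, 0, 0]
  ]
}}

```text
time_s: 13.35
position: [0.3838, 0.3167, 0.0972]
ee_rot: [[-0.995, -0.098, 0.003], [-0.098, 0.995, 0.001], [-0.003, 0.001, -1.0]]
ft_force: [-7.9, -4.6, 14.8]
gripper_width: 0.457
```

Emit:
{"api": "servo_tool", "payload": {
  "offset": [
    [0, 0, -0.0005],
    [0, 0, -0.0005],
    [0, 0, -0.0005],
    [0, 0, -0.0005],
    [0, 0, -0.02],
    [0, 0, -0.06],
    [0, 0, -0.1],
    [0, 0, -0.14],
    [0, 0, -0.14]
  ],
  "dr": [
    [0, 0, 0],
    [0, 0, 0],
    [0, 0, 0],
    [0, 0, 0],
    [0, 0, 0],
    [0, 0, 0],
    [0, 0, 0],
    [0, 0, 0],
    [0, 0, 0]
  ],
  "gripper": 0.058
}}

```text
time_s: 14.25
position: [0.3847, 0.3174, 0.2414]
ee_rot: [[-0.995, -0.098, 0.009], [-0.098, 0.995, 0.005], [-0.01, 0.004, -1.0]]
ft_force: [-0.6, 0.8, 0.7]
gripper_width: 0.678
```

Run:
```python
from h import *
d=robot.get_image("wrist");cv2.imwrite("pics/w7.png",d["img"][:,:,::-1])
s=robot.observe();print(s["joints"],s["ft_force"])
n=np.load("new.npy"); y=np.degrees(n[2])
delta([n[0]-.03,n[1],.20],down(90+y)); delta([n[0],n[1],.20],down(90+y))
```

```text
[ 30.6859  -1.0317  91.7864  -0.0412  88.8533 -64.9633] [-0.3998 -0.0268 -0.7869]
offset [-0.153, -0.187, 0.0391] dr [0.41, 0.18, 94.81]
offset [-0.1829, -0.1899, 0.0393] dr [0.41, 0.18, 94.81]
```

View pics/w7.png

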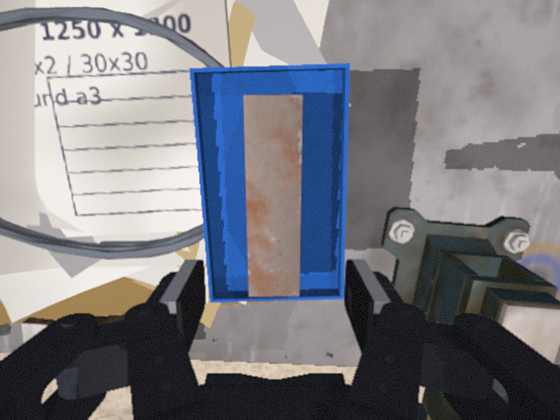

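Run:
```python
from h import *
d=robot.get_image("wrist")
P=np.array([onz(d,u,.129) for u in [(244,96),(302,95),(299,297),(247,296)]]);Q=np.array([onz(d,u,.102) for u in [(191,69),(349,66),(344,298),(211,301)]])
for A in (P,Q): print(A.mean(0),np.linalg.norm(np.diff(A,axis=0),axis=1)); 
m=Q.mean(0);ex=(Q[1]+Q[0]-Q[2]-Q[3]);ex/=np.linalg.norm(ex);ey=np.cross([0,0,1],ex)
print((P-m)@ex,(P-m)@ey)
```

```text
[0.3802 0.315  0.129 ] [0.0382 0.1482 0.04  ]
[0.379  0.3156 0.102 ] [0.113  0.1848 0.1137]
[ 0.0728  0.0723 -0.0758 -0.0737] [ 0.0176 -0.0207 -0.0168  0.0232]
```

Emit:
{"api": "servo_tool", "payload": {
  "offset": [
    [-0.02, -0.02, 0],
    [-0.04, -0.04, 0],
    [-0.06, -0.06, 0.0],
    [-0.08, -0.085, 0.01],
    [-0.1, -0.11, 0.01],
    [-0.12, -0.135, 0.02],
    [-0.14, -0.16, 0.03],
    [-0.16, -0.187, 0.039],
    [-0.175, -0.19, 0.039],
    [-0.183, -0.19, 0.039]
  ],
  "dr": [
    [0, 0, 8.5],
    [0, 0, 17],
    [0, 0, 25.5],
    [0, 0, 34],
    [0, 0, 42.5],
    [0.2, 0, 51],
    [0.3, 0, 59.5],
    [0.4, 0.1, 68],
    [0.4, 0.1, 76.5],
    [0.4, 0.18, 85]
  ]
}}

```text
time_s: 15.35
position: [0.5849, 0.1442, 0.1953]
ee_rot: [[-0.177, 0.984, -0.007], [0.984, 0.177, -0.003], [-0.002, -0.007, -1.0]]
ft_force: [-0.2, 0.0, -0.1]
gripper_width: 0.68
```

Run:
```python
from h import *
d=robot.get_image("wrist"); n=np.load("new.npy"); c,s=np.cos(n[2]),np.sin(n[2]); im=d["img"][:,:,::-1].copy()
for x,y in [(15,85),(-15,85),(-15,-85),(15,-85)]:
    p=np.array([n[0]+(c*x-s*y)/1000,n[1]+(s*x+c*y)/1000,.03]); u=proj(d,p)[0]; print(u); cv2.circle(im,tuple(int(v) for v in u),2,(0,255,255),-1)
cv2.imwrite("pics/w8.png",cv2.resize(im,None,fx=1.4,fy=1.4))
delta([n[0],n[1],.20],down(90+np.degrees(n[2])));print(robot.observe()["joints"])
```

```text
[313.6472  89.9159]
[276.7762  83.5073]
[246.5802 275.6733]
[278.5877 280.5986]
offset [0.0014, -0.0001, -0.0046] dr [-0.37, 0.14, 8.78]
[ 6.6389 13.0096 81.3232 -0.1263 86.0403 -2.9742]
```

View pics/w8.png

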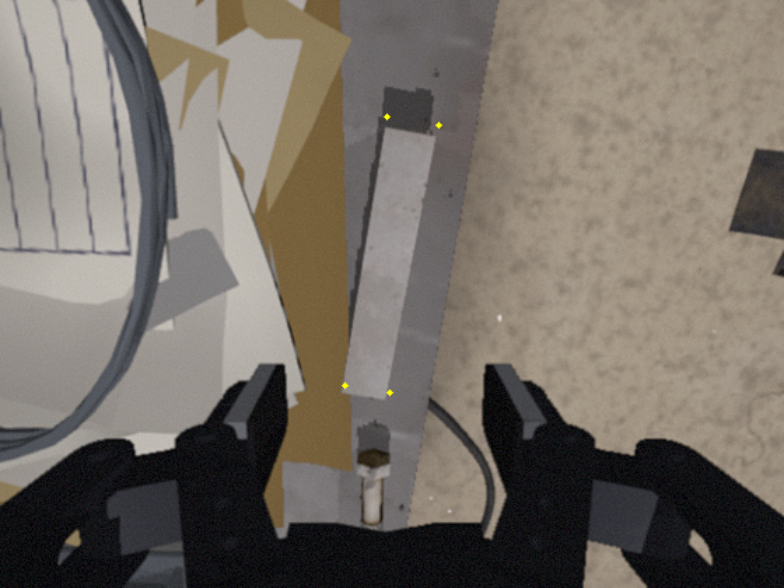

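Run:
```python
from h import *
d=robot.get_image("wrist")
C=np.array([(15,85),(-15,85),(-15,-85),(15,-85)])/1000
U=np.array([(434,134),(384,128),(344,391),(386,398)])/1.4
def P(q):
    c,s=np.cos(q[2]),np.sin(q[2]); return np.c_[C@np.array([[c,s],[-s,c]])+q[:2],np.full(4,.03)]
r=least_squares(lambda q:(proj(d,P(q))-U).ravel(),[.58,.14,0]); n=r.x; print(n,np.degrees(n[2]),proj(d,P(n))-U); np.save("new.npy",n)
delta([n[0],n[1],.20],down(90+np.degrees(n[2]))); delta([n[0],n[1],.009],down(90+np.degrees(n[2])))
```

```text
[0.5844 0.1416 0.0077] 0.43878240933780305 [[ 0.5638  0.2628]
 [-0.4454 -1.6941]
 [-1.021   1.0827]
 [ 0.8821  0.8821]]
offset [-0.0034, -0.0008, -0.0044] dr [-0.36, 0.14, 9.99]
offset [-0.003, 0.0004, 0.1866] dr [-0.36, 0.14, 9.99]
```

Emit:
{"api": "servo_tool", "payload": {
  "offset": [
    [-0.002, 0, 0.02],
    [-0.003, 0, 0.06],
    [-0.003, 0.0002, 0.1],
    [-0.003, 0.0003, 0.14],
    [-0.003, 0.0004, 0.165],
    [-0.003, 0.0004, 0.18],
    [-0.003, 0.0004, 0.187],
    [-0.003, 0.0004, 0.189],
    [-0.003, 0.0004, 0.189]
  ],
  "dr": [
    [-0.36, 0.14, 8],
    [-0.36, 0.14, 10],
    [-0.36, 0.14, 10],
    [-0.36, 0.14, 10],
    [-0.36, 0.14, 10],
    [-0.36, 0.14, 10],
    [-0.36, 0.14, 10],
    [-0.36, 0.14, 10],
    [-0.36, 0.14, 10]
  ],
  "gripper": 0.055
}}

```text
time_s: 16.35
position: [0.5851, 0.1422, 0.0095]
ee_rot: [[-0.012, 1.0, 0.004], [1.0, 0.012, 0.0], [0.0, 0.004, -1.0]]
ft_force: [-0.3, 0.0, -0.4]
gripper_width: 0.643
```

Emit:
{"api": "servo_tool", "payload": {
  "offset": [
    [0, 0, 0],
    [0, 0, 0],
    [0, 0, 0],
    [0, 0, 0],
    [0, 0, 0],
    [0, 0, 0],
    [0, 0, 0]
  ],
  "dr": [
    [0, 0, 0],
    [0, 0, 0],
    [0, 0, 0],
    [0, 0, 0],
    [0, 0, 0],
    [0, 0, 0],
    [0, 0, 0]
  ],
  "gripper": 0.0
}}

```text
time_s: 17.05
position: [0.5852, 0.1421, 0.0098]
ee_rot: [[-0.011, 1.0, 0.004], [1.0, 0.011, 0.001], [0.0, 0.004, -1.0]]
ft_force: [-0.4, -1.1, 7.3]
gripper_width: 0.338
```

Run:
```python
from h import *
s=robot.observe();print(s['gripper_width']*.0854,s['ee_rot'].T@s['ft_force'])
d=robot.get_image("wrist");cv2.imwrite("pics/w9.png",d["img"][:,:,::-1])
```

```text
0.028851993563585126 [-1.0681 -0.3907 -7.2885]
```

View pics/w9.png

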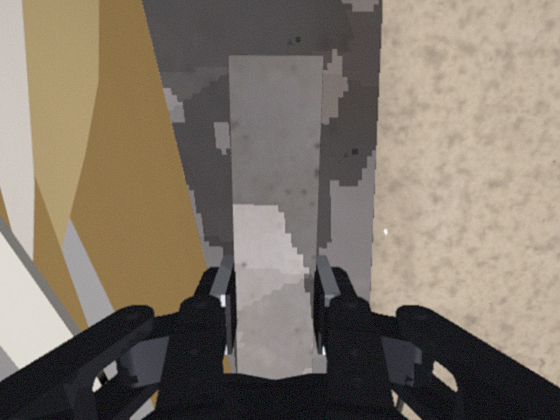

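Run:
```python
from h import *
d=robot.get_image("wrist");s=robot.observe()
e=onz(d,(276,57),.03);print("end in tool",s["ee_rot"].T@(e-s["position"]))
p,R=bpose([15,-13,130]);print(p)
delta([.58,.14,.20],s["ee_rot"]);delta([.5,-.05,.24],down(93));delta(p,R)
```

```text
end in tool [ 0.0827 -0.0004 -0.0202]
[ 0.356  -0.2678  0.1582]
offset [-0.002, -0.0045, -0.1902] dr [0.0, 0.0, 0.0]
offset [-0.191, -0.0864, -0.2307] dr [0.25, -0.02, -2.34]
offset [-0.4073, -0.2333, -0.1496] dr [-24.73, 1.23, -5.62]
```

Emit:
{"api": "servo_tool", "payload": {
  "offset": [
    [0, 0, -0.02],
    [0, 0, -0.07],
    [-0.01, -0.005, -0.12],
    [-0.03, -0.015, -0.165],
    [-0.06, -0.03, -0.2],
    [-0.1, -0.05, -0.22],
    [-0.145, -0.065, -0.23],
    [-0.19, -0.09, -0.235],
    [-0.23, -0.11, -0.235],
    [-0.27, -0.13, -0.235]
  ],
  "dr": [
    [0, 0, 0],
    [0, 0, 0],
    [0, 0, 0],
    [0, 0, -1],
    [-2, 0, -1.5],
    [-5, 0, -2],
    [-8, 0.5, -3],
    [-12, 0.5, -3],
    [-16, 1, -4],
    [-20, 1, -5]
  ]
}}

```text
time_s: 18.15
position: [0.4596, -0.1233, 0.2439]
ee_rot: [[-0.098, 0.938, 0.334], [0.995, 0.091, 0.036], [0.003, 0.336, -0.942]]
ft_force: [1.2, -0.9, -2.5]
gripper_width: 0.34
```

Run:
```python
from h import *
s=robot.observe();print(s["ft_force"],s["gripper_width"]*.0854)
p,R=bpose([19,-10,120]);print(p);delta(p,R)
```

```text
[ 1.1559 -0.9123 -2.4598] 0.029043281497989137
[ 0.3634 -0.264   0.1508]
offset [-0.1308, -0.1343, 0.0506] dr [-5.39, 0.13, -0.74]
```

Emit:
{"api": "servo_tool", "payload": {
  "offset": [
    [-0.03, -0.035, 0.005],
    [-0.06, -0.07, 0.01],
    [-0.09, -0.1, 0.02],
    [-0.115, -0.125, 0.035],
    [-0.131, -0.134, 0.045],
    [-0.131, -0.134, 0.0506],
    [-0.131, -0.134, 0.0506],
    [-0.131, -0.134, 0.0506]
  ],
  "dr": [
    [-3, 0, -0.5],
    [-5.4, 0.1, -0.7],
    [-5.4, 0.1, -0.7],
    [-5.4, 0.1, -0.7],
    [-5.4, 0.1, -0.7],
    [-5.4, 0.1, -0.7],
    [-5.4, 0.1, -0.7],
    [-5.4, 0.1, -0.7]
  ]
}}

```text
time_s: 18.95
position: [0.3648, -0.2622, 0.1508]
ee_rot: [[-0.11, 0.902, 0.417], [0.994, 0.099, 0.048], [0.002, 0.42, -0.908]]
ft_force: [-0.8, -0.4, -3.6]
gripper_width: 0.338
```

Run:
```python
from h import *
d=robot.get_image("wrist");cv2.imwrite("pics/w10.png",d["img"][:,:,::-1])
q=np.load("bed.npy");print(proj(d,b2w(q,[(106,125,0),(106,0,0),(0,22,16),(0,125,16),(-14,22,16),(22,105,64)])))
for P in ([19,-10,120],[19,-10,14]):
    p,R=bpose(P);delta(p,R)
```

```text
[[409.5624   3.4511]
 [392.6007 193.6673]
 [246.4694 167.2295]
 [242.5975  -3.3653]
 [225.8989 167.2411]
 [279.8184  12.4252]]
offset [-0.0017, -0.0017, -0.0005] dr [-0.18, -0.05, -0.05]
offset [-0.0017, -0.0013, 0.1055] dr [-0.18, -0.05, -0.05]
```

View pics/w10.png

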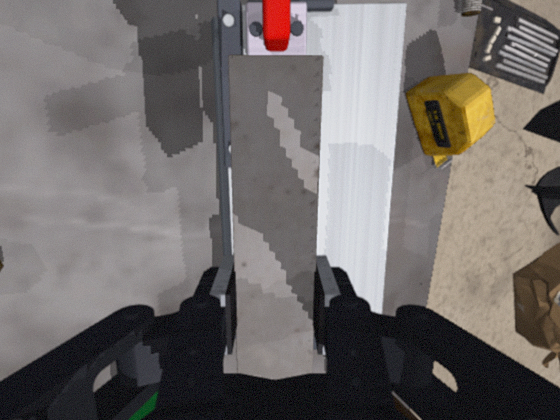

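Emit:
{"api": "servo_tool", "payload": {
  "offset": [
    [-0.0015, -0.0013, 0.02],
    [-0.0015, -0.0013, 0.045],
    [-0.0015, -0.0013, 0.07],
    [-0.0015, -0.0013, 0.085],
    [-0.0015, -0.0013, 0.095],
    [-0.0015, -0.0013, 0.1],
    [-0.0015, -0.0013, 0.103],
    [-0.0015, -0.0013, 0.105],
    [-0.0015, -0.0013, 0.105]
  ],
  "dr": [
    [-0.18, 0, 0],
    [-0.18, 0, 0],
    [-0.18, 0, 0],
    [-0.18, 0, 0],
    [-0.18, 0, 0],
    [-0.18, 0, 0],
    [-0.18, 0, 0],
    [-0.18, 0, 0],
    [-0.18, 0, 0]
  ]
}}

```text
time_s: 19.9
position: [0.4073, -0.2595, 0.0547]
ee_rot: [[-0.109, 0.901, 0.42], [0.994, 0.098, 0.047], [0.002, 0.422, -0.906]]
ft_force: [-0.5, 0.7, -2.9]
gripper_width: 0.336
```

Emit:
{"api": "servo_tool", "payload": {
  "offset": [
    [0, 0, 0.001],
    [0, 0, 0.002],
    [0, 0, 0.002]
  ],
  "dr": [
    [0, 0, 0],
    [0, 0, 0],
    [0, 0, 0]
  ]
}}

```text
time_s: 20.2
position: [0.408, -0.2593, 0.0526]
ee_rot: [[-0.109, 0.901, 0.42], [0.994, 0.098, 0.048], [0.002, 0.422, -0.906]]
ft_force: [0.2, 0.7, -4.0]
gripper_width: 0.337
```

Run:
```python
from h import *
s=robot.observe();print(s["ee_rot"].T@s["ft_force"])
for P in ([15,-10,10],):
    p,R=bpose(P);delta(p,R)
```

```text
[ 0.6524 -1.5014  3.7647]
offset [0.0003, -0.0032, 0.0021] dr [-0.02, -0.05, -0.15]
```

Emit:
{"api": "servo_tool", "payload": {
  "offset": [
    [0, 0, 0.001],
    [0, 0, 0.0015],
    [0, 0, 0.0015]
  ],
  "dr": [
    [0, 0, 0],
    [0, 0, 0],
    [0, 0, 0]
  ]
}}

```text
time_s: 20.5
position: [0.4087, -0.2591, 0.0511]
ee_rot: [[-0.109, 0.901, 0.419], [0.994, 0.098, 0.048], [0.002, 0.422, -0.907]]
ft_force: [-0.0, -0.0, -4.2]
gripper_width: 0.337
```

Emit:
{"api": "servo_tool", "payload": {
  "offset": [
    [0, 0, 0.0008],
    [0, 0, 0.001],
    [0, 0, 0.001]
  ],
  "dr": [
    [0, 0, 0],
    [0, 0, 0],
    [0, 0, 0]
  ]
}}

```text
time_s: 20.8
position: [0.409, -0.2592, 0.0506]
ee_rot: [[-0.109, 0.901, 0.419], [0.994, 0.098, 0.048], [0.002, 0.422, -0.907]]
ft_force: [-7.3, 1.8, 4.4]
gripper_width: 0.334
```

Emit:
{"api": "servo_tool", "payload": {
  "offset": [
    [0, -0.001, 0],
    [0, -0.002, 0],
    [0, -0.003, 0],
    [0, -0.003, 0]
  ],
  "dr": [
    [0, 0, 0],
    [0, 0, 0],
    [0, 0, 0],
    [0, 0, 0]
  ]
}}

```text
time_s: 21.2
position: [0.4068, -0.2596, 0.0495]
ee_rot: [[-0.109, 0.901, 0.42], [0.994, 0.098, 0.047], [0.001, 0.423, -0.906]]
ft_force: [4.2, 1.6, 5.6]
gripper_width: 0.336
```

Run:
```python
from h import *
s=robot.observe();print(s["ee_rot"].T@s["ft_force"],s["wrist_torque"])
for P in ([15,-10,10],):
    p,R=bpose(P);delta(p,R)
```

```text
[ 1.1416  6.3694 -3.2493] [ 0.1431 -0.9515  0.6649]
offset [0.0005, -0.0007, -0.0002] dr [0.03, -0.03, -0.12]
```

Emit:
{"api": "servo_tool", "payload": {
  "offset": [
    [0, -0.0005, 0],
    [0, -0.001, 0],
    [0, -0.001, 0]
  ],
  "dr": [
    [0, 0, 0],
    [0, 0, 0],
    [0, 0, 0]
  ]
}}

```text
time_s: 21.5
position: [0.4063, -0.2596, 0.0493]
ee_rot: [[-0.11, 0.9, 0.421], [0.994, 0.099, 0.048], [0.001, 0.424, -0.906]]
ft_force: [11.7, 4.1, 3.6]
gripper_width: 0.337
```

Run:
```python
from h import *
s=robot.observe();print(s["ee_rot"].T@s["ft_force"],s["wrist_torque"])
for P in ([15,-10,10],):
    p,R=bpose(P);delta(p,R)
```

```text
[ 2.7565 12.5112  1.8356] [ 0.2185 -2.0842  1.2365]
offset [0.0004, -0.0002, -0.0002] dr [0.08, -0.04, -0.09]
```

Emit:
{"api": "servo_tool", "payload": {
  "offset": [
    [0, 0.0005, -0.0005],
    [0, 0.0005, -0.0005],
    [0, 0.0005, -0.0005],
    [0, 0.0005, -0.0005],
    [0, 0.0005, -0.015],
    [0, 0.0005, -0.05],
    [0, 0.0005, -0.09],
    [0, 0.0005, -0.11],
    [0, 0.0005, -0.11]
  ],
  "dr": [
    [0, 0, 0],
    [0, 0, 0],
    [0, 0, 0],
    [0, 0, 0],
    [0, 0, 0],
    [0, 0, 0],
    [0, 0, 0],
    [0, 0, 0],
    [0, 0, 0]
  ],
  "gripper": 0.05
}}

```text
time_s: 22.4
position: [0.3596, -0.266, 0.1511]
ee_rot: [[-0.108, 0.901, 0.421], [0.994, 0.099, 0.044], [-0.002, 0.423, -0.906]]
ft_force: [0.5, 0.0, -0.7]
gripper_width: 0.586
```

Run:
```python
from h import *
s=robot.observe();print(s["ft_force"])
d=robot.get_image("wrist");cv2.imwrite("pics/w11.png",d["img"][:,:,::-1])
q=np.load("bed.npy");print(proj(d,b2w(q,[(0,72,30),(30,72,30),(0,-98,30),(30,-98,30),(106,0,0)])))
for P in ([22,105,110],[22,105,33]):
    p,R=bpose(P);delta(p,R)
```

```text
[ 0.4845  0.0238 -0.7279]
[[250.4534  82.1575]
 [299.7024  82.0521]
 [255.0366 327.2475]
 [295.8644 327.1662]
 [397.8238 187.7506]]
offset [0.1161, 0.0068, 0.0103] dr [0.02, 0.08, -0.14]
offset [0.1162, 0.0067, 0.0873] dr [0.02, 0.08, -0.14]
```

View pics/w11.png

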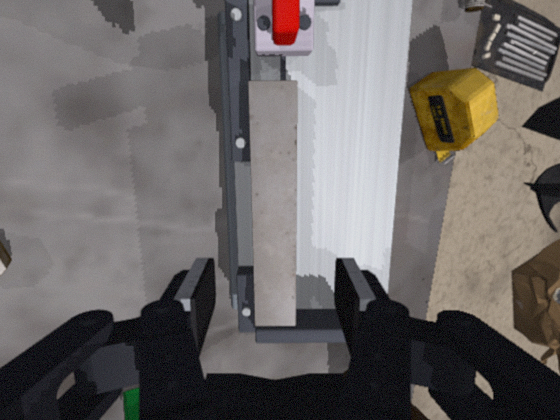

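Emit:
{"api": "servo_tool", "payload": {
  "offset": [
    [0.04, 0.003, 0],
    [0.08, 0.005, 0],
    [0.105, 0.006, 0.005],
    [0.114, 0.006, 0.015],
    [0.114, 0.006, 0.04],
    [0.114, 0.006, 0.065],
    [0.114, 0.006, 0.08],
    [0.114, 0.006, 0.0865],
    [0.114, 0.006, 0.0865]
  ],
  "dr": [
    [0, 0, 0],
    [0, 0, 0],
    [0, 0, 0],
    [0, 0, 0],
    [0, 0, 0],
    [0, 0, 0],
    [0, 0, 0],
    [0, 0, 0],
    [0, 0, 0]
  ],
  "gripper": 0.035
}}

```text
time_s: 23.35
position: [0.3888, -0.146, 0.0717]
ee_rot: [[-0.11, 0.902, 0.418], [0.994, 0.098, 0.05], [0.004, 0.421, -0.907]]
ft_force: [-0.8, 0.5, 0.0]
gripper_width: 0.409
```

Run:
```python
from h import *
s=robot.observe();print(s["ft_force"])
d=robot.get_image("wrist");cv2.imwrite("pics/w12.png",d["img"][:,:,::-1])
p,R=bpose([21.2,103,33.5]);delta(p,R)
```

```text
[-0.832   0.5433  0.0319]
offset [-0.001, 0.0005, -0.0006] dr [-0.07, -0.13, -0.15]
```

View pics/w12.png

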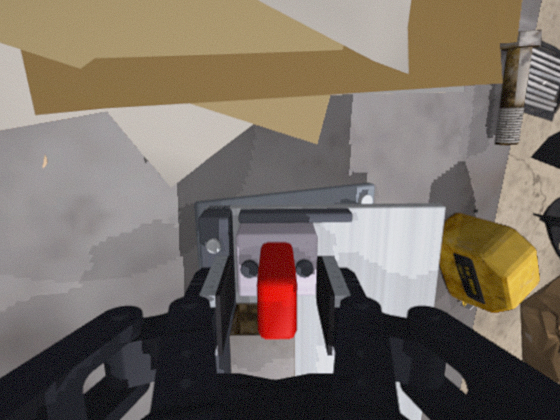

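Centred on the tab. I'll close and check the force.

Emit:
{"api": "servo_tool", "payload": {
  "offset": [
    [-0.001, 0.0003, -0.001],
    [-0.001, 0.0003, -0.001],
    [-0.001, 0.0003, -0.001],
    [-0.001, 0.0003, -0.001],
    [-0.001, 0.0003, -0.001],
    [-0.001, 0.0003, -0.001]
  ],
  "dr": [
    [0, 0, 0],
    [0, 0, 0],
    [0, 0, 0],
    [0, 0, 0],
    [0, 0, 0],
    [0, 0, 0]
  ],
  "gripper": 0.0
}}

```text
time_s: 24.0
position: [0.3888, -0.1483, 0.0747]
ee_rot: [[-0.109, 0.901, 0.42], [0.994, 0.099, 0.047], [0.001, 0.422, -0.907]]
ft_force: [-11.1, 0.2, 7.9]
gripper_width: 0.152
```

Emit:
{"api": "servo_tool", "payload": {
  "offset": [
    [-0.003, 0, 0],
    [-0.006, 0, 0],
    [-0.01, 0, 0],
    [-0.013, 0, 0],
    [-0.015, 0, 0],
    [-0.015, 0, 0]
  ],
  "dr": [
    [0, 0, 0],
    [0, 0, 0],
    [0, 0, 0],
    [0, 0, 0],
    [0, 0, 0],
    [0, 0, 0]
  ]
}}

```text
time_s: 24.6
position: [0.3905, -0.1634, 0.0747]
ee_rot: [[-0.109, 0.901, 0.42], [0.994, 0.098, 0.046], [0.001, 0.422, -0.906]]
ft_force: [-7.1, -0.9, 4.0]
gripper_width: 0.153
```

Run:
```python
from h import *
s=robot.observe();print(s["ee_rot"].T@s["ft_force"],s["wrist_torque"])
d=robot.get_image("wrist");cv2.imwrite("pics/w13.png",d["img"][:,:,::-1])
p,R=bpose([21.2,103,33.5]);delta(p,R)
```

```text
[-0.1237 -4.7656 -6.6489] [-0.2801  0.8327  0.1985]
offset [0.016, -0.0002, 0.0015] dr [-0.01, 0.03, -0.12]
```

View pics/w13.png

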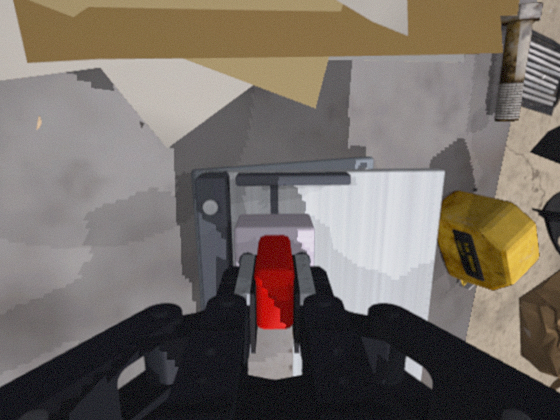

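Emit:
{"api": "servo_tool", "payload": {
  "offset": [
    [-0.001, 0, 0],
    [-0.002, 0, 0],
    [-0.003, 0, 0],
    [-0.003, 0, 0]
  ],
  "dr": [
    [0, 0, 0],
    [0, 0, 0],
    [0, 0, 0],
    [0, 0, 0]
  ]
}}

```text
time_s: 25.05
position: [0.3908, -0.1659, 0.0747]
ee_rot: [[-0.109, 0.901, 0.42], [0.994, 0.098, 0.047], [0.001, 0.422, -0.906]]
ft_force: [-7.5, 3.3, 7.8]
gripper_width: 0.153
```

Emit:
{"api": "servo_tool", "payload": {
  "offset": [
    [-0.0005, 0, 0],
    [-0.001, 0, 0],
    [-0.001, 0, 0]
  ],
  "dr": [
    [0, 0, 0],
    [0, 0, 0],
    [0, 0, 0]
  ]
}}

```text
time_s: 25.35
position: [0.391, -0.1668, 0.0747]
ee_rot: [[-0.109, 0.901, 0.42], [0.994, 0.098, 0.047], [0.001, 0.422, -0.906]]
ft_force: [-9.2, 4.2, 8.7]
gripper_width: 0.154
```

Emit:
{"api": "servo_tool", "payload": {
  "offset": [
    [-0.0005, 0, 0],
    [-0.001, 0, 0],
    [-0.001, 0, 0]
  ],
  "dr": [
    [0, 0, 0],
    [0, 0, 0],
    [0, 0, 0]
  ]
}}

```text
time_s: 25.65
position: [0.3911, -0.1678, 0.0747]
ee_rot: [[-0.109, 0.901, 0.42], [0.994, 0.098, 0.047], [0.001, 0.423, -0.906]]
ft_force: [-7.9, 3.4, 9.2]
gripper_width: 0.155
```

Emit:
{"api": "servo_tool", "payload": {
  "offset": [
    [-0.0005, 0, 0],
    [-0.001, 0, 0],
    [-0.001, 0, 0]
  ],
  "dr": [
    [0, 0, 0],
    [0, 0, 0],
    [0, 0, 0]
  ]
}}

```text
time_s: 25.95
position: [0.3911, -0.1683, 0.0747]
ee_rot: [[-0.11, 0.901, 0.42], [0.994, 0.098, 0.048], [0.002, 0.423, -0.906]]
ft_force: [-10.1, 8.5, 11.9]
gripper_width: 0.152
```

Emit:
{"api": "servo_tool", "payload": {
  "offset": [
    [-0.0005, 0, 0],
    [-0.001, 0, 0],
    [-0.001, 0, 0]
  ],
  "dr": [
    [0, 0, 0],
    [0, 0, 0],
    [0, 0, 0]
  ]
}}

```text
time_s: 26.25
position: [0.3911, -0.1685, 0.0746]
ee_rot: [[-0.11, 0.901, 0.419], [0.994, 0.098, 0.05], [0.004, 0.422, -0.906]]
ft_force: [-12.7, 17.8, 18.7]
gripper_width: 0.152
```

Run:
```python
from h import *
s=robot.observe();print(s["ee_rot"].T@s["ft_force"],s["wrist_torque"])
p,R=bpose([21.2,103,33.5]);delta(p,R)
```

```text
[ 19.1252  -1.7557 -21.4083] [2.4576 0.6652 1.4407]
offset [0.0212, -0.0002, 0.0014] dr [-0.01, -0.2, -0.12]
```

Emit:
{"api": "servo_tool", "payload": {
  "offset": [
    [0, 0, 0],
    [0, 0, 0],
    [0, 0, 0],
    [0, 0, 0],
    [0, 0, -0.03],
    [0, 0, -0.075],
    [0, 0, -0.12],
    [0, 0, -0.16],
    [-0.04, 0, -0.18],
    [-0.05, 0, -0.18]
  ],
  "dr": [
    [0, 0, 0],
    [0, 0, 0],
    [0, 0, 0],
    [0, 0, 0],
    [0, 0, 0],
    [0, 0, 0],
    [0, 0, 0],
    [0, 0, 0],
    [0, 0, 0],
    [0, 0, 0]
  ],
  "gripper": 0.04
}}

```text
time_s: 27.25
position: [0.321, -0.2312, 0.24]
ee_rot: [[-0.107, 0.901, 0.421], [0.994, 0.098, 0.042], [-0.004, 0.424, -0.906]]
ft_force: [0.3, 0.2, -1.0]
gripper_width: 0.467
```

Run:
```python
from h import *
s=robot.observe();print(s["ft_force"])
d=robot.get_image("wrist")
q=np.load("bed.npy");print(proj(d,b2w(q,[(0,70,30),(30,70,30),(0,-100,30),(30,-100,30),(0,-100,0),(0,70,0)])))
cv2.imwrite("pics/w14.png",cv2.resize(d["img"][:,:,::-1],None,fx=1.4,fy=1.4,interpolation=cv2.INTER_CUBIC))
for n in ["side","scene"]:
    d=robot.get_image(n);cv2.imwrite(f"pics/{n}14.png",cv2.resize(d["img"][:,:,::-1],None,fx=1.4,fy=1.4,interpolation=cv2.INTER_CUBIC))
```

```text
[ 0.2974  0.2359 -0.9623]
[[251.0684 138.5432]
 [284.7017 138.4606]
 [254.3833 308.4467]
 [283.8556 308.3715]
 [255.8358 294.0571]
 [252.9748 136.2255]]
```

View pics/w14.png

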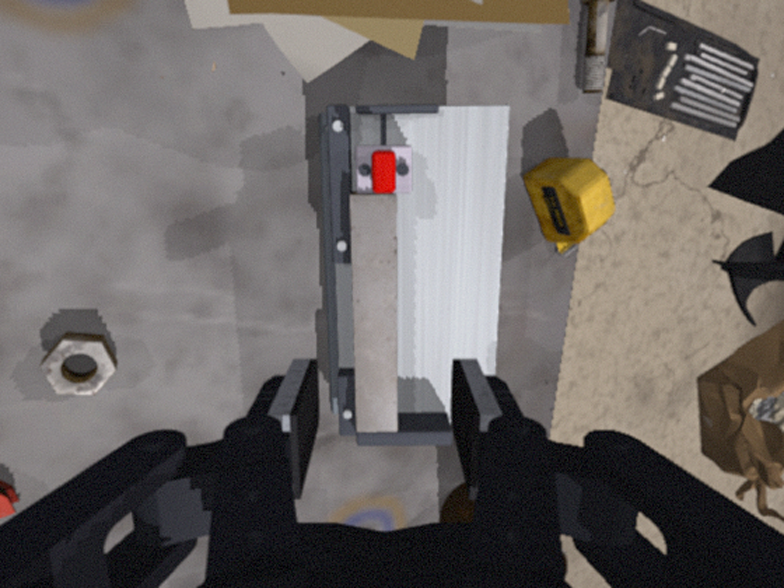

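View pics/side14.png

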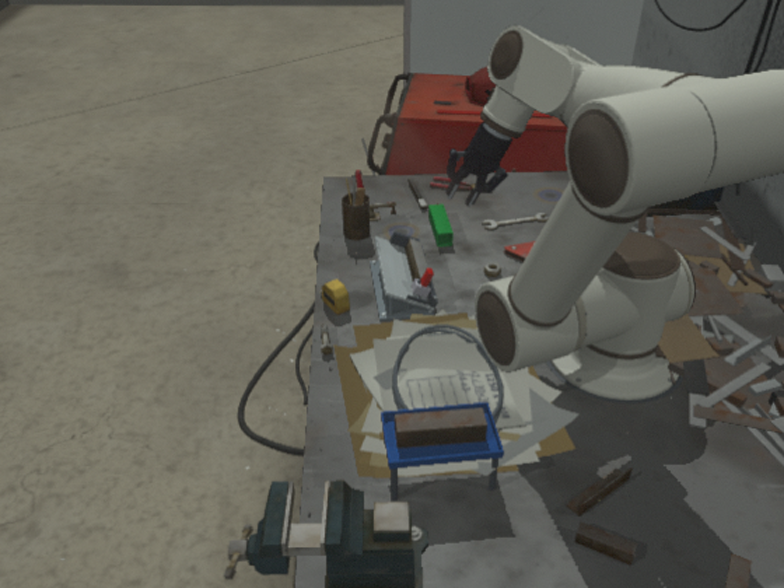

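View pics/scene14.png

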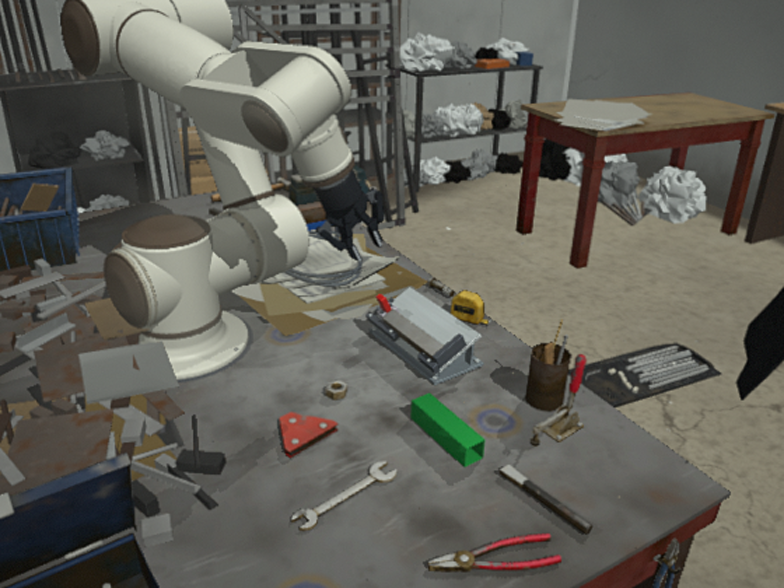

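The wrist view shows the tube ends at rows 138.6 and 308.6. A tube seated on the end plate with the stop at 0.020 projects to rows 138.5 and 308.4, so they agree. The stop block touches the tube's left end, and the old tube lies inside the tray. Handing in.

```bash
python3 -c "
from plant import robot
print(robot.close_job(), robot.observe()['time_s'])"
```

```text
the job is handed in; nothing more can be done
the job is handed in; nothing more can be done
```

The job is done and handed in at about 27 s on the robot's clock, inside the 72 s limit. I opened the stop until it met its end stop, with 25 N of resistance. The brown tube was set down in the tray, released only after touching the floor. The grey tube was laid against the ledge and let go, and the stop slid back about 20 mm until it stalled at 19 N.

- **New tube:** in the last wrist picture its ends lie within about 0.2 px of where a fully seated tube with the stop at 0.020 should appear. It sits flush along the ledge, and the stop touches its left end.
- **Old tube:** it lies level in the tray, about 17 mm clear of the end walls.
- **Other things:** the green look-alike, tape, brushes and bolt were not touched and look unmoved in the last pictures.
- **Forces:** the highest wrist force I read was about 29 N, during the final push on the stop. I only read forces at the end of each move.
- **Disagreements:** the tray's position from the side camera was about 4 mm off the wrist camera, so I used the wrist camera. I measured the stop's starting value as about 0.037 rather than the expected 0.040, which made no difference.

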